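Set out the calibration row at the spectrometer

TASK

Make the calibration row ready: drop the green stir bar into the open amber rinse bottle on the stirrer, then close the bottle with its red lid, stand the blue-capped vial on the middle pad, between the rinse bottle and the outer pad, and stand the orange-capped vial on the outer pad at the other end of the row. Stand the vials upright and wholly on their pads, set vials and lid down gently without dropping them or tipping the vials over, and leave the white-capped vial, the beaker and the tube rack where they are.

Things in the scene. Friction and masses are not known exactly. Their poses are not given: they have to be found in the camera images.
- bar_center (a point): Green plastic-coated stir bar lying on the bench: 32 mm long, 11 mm wide and high, with a thin ridge round its middle (12.8 mm across, look only), 12 g. This point is its centre, 5.5 mm above the bench; x along its length.
- lid_knob (a point): Red lid, right way up on the bench, 50 g. From below: plug 36 mm across, 10 tall; red flange 64 mm across, 6 thick; black round upright knob 22 mm across, 34 tall (50 mm in all). Point: on the knob's axis 10 mm below its top, 40 above the plug's underside, 24 above the flange's upper face (keep fingertips above it). Seated, flange on the rim, plug in the neck, it is 30 mm above the mouth.
- blue_vial_center (a point): Sample vial, upright: white plastic cylinder 38 mm in diameter and 80 mm tall with a blue screw cap (top 18 mm, same diameter) and a blue band, about 70 g. This point is its centre, 40 mm above its underside; z up its axis.
- orange_vial_center (a point): Sample vial, upright: white plastic cylinder 38 mm in diameter and 80 mm tall with an orange screw cap (top 18 mm, same diameter) and an orange band, about 70 g. This point is its centre, 40 mm above its underside; z up its axis.
- white_vial_center (a point): Sample vial, upright: white plastic cylinder 38 mm in diameter and 80 mm tall with a white screw cap (top 18 mm, same diameter) and no colour, about 70 g. This point is its centre, 40 mm above its underside; z up its axis. Not needed: leave it alone.
- bottle_mouth (a point): Mouth centre, at rim level, of the amber rinse bottle, fixed on a round white stirrer (112 mm across, 28 tall). Rim 116 mm above the bench; neck 46 mm wide inside, 54 outside, 18 long; body 76 mm across (68 inside); inner floor 83 mm below the rim. It is one end (left or right varies) of a straight row: bottle, middle pad, outer pad, 115 mm between centres. z up.
- pad_mid: Middle pad of the row, between the rinse bottle and the outer pad: black round disc 64 mm in diameter, 4 mm thick, fixed on the bench. Origin at the centre of its underside, z up.
- pad_end: Outer pad, at the end of the row away from the rinse bottle: an identical black round disc 64 mm in diameter, 4 mm thick, fixed. Origin at the centre of its underside, z up.
- beaker_center (a point): Empty open glass beaker, 72 mm across the rim, narrower at the foot, 85 mm tall, at the left. This point is its centre, half-way up. Leave it alone.
- rack_center (a point): White tube rack, a block 130 x 75 x 45 mm (x, y, z) with grey wells and one orange cap (to 57 mm), at the right. This point is its centre, half-way up. Leave it alone.
Not all that is in view belongs to the job. There is more than one size of the part that bears lid_knob; the job needs the smallest.

How it is judged:
At the end, for the whole second after the job is handed in: Blue vial upright (0.1 rad) on the middle pad, orange on the outer pad, axes within 14 mm of pad centres; bar on the bottle's floor (centre 55 mm or more below the rim); lid seated within 10 mm of the mouth's axis, level (0.1 rad), flange on the rim (about 4 mm); all released, at rest (horizontal distance between blue_vial_center and pad_mid below 0.014 m and z of blue_vial_center in the frame of pad_mid between 0.04 and 0.049 m and angle between each of blue_vial_center, orange_vial_center, lid_knob's own z axis and vertical below 0.1 rad and linear speed of each of blue_vial, orange_vial, stir_bar, lid below 0.02 m/s and horizontal distance between orange_vial_center and pad_end below 0.014 m and z of orange_vial_center in the frame of pad_end between 0.04 and 0.049 m and horizontal distance between bar_center and bottle_mouth below 0.034 m and z of bar_center in the frame of bottle_mouth below -0.055 m and horizontal distance between lid_knob and bottle_mouth below 0.01 m and z of lid_knob in the frame of bottle_mouth between 0.026 and 0.035 m); the robot touches nothing.
It fails at once if the white-capped vial, the beaker or the tube rack is moved by more than 20 mm (distance of any of white_vial_center, beaker_center, rack_center from where it was at the start of the episode above 0.02 m).
It fails at once if the blue- or orange-capped vial is tipped over (more than 50 degrees from upright) (angle between any of blue_vial_center, orange_vial_center's own z axis and vertical above 0.87 rad).
It fails at once if the blue- or orange-capped vial or the lid is dropped (falls free of the fingers faster than 0.7 m/s, that is from more than 25 mm) ((linear speed of blue_vial above 0.7 m/s and contact force between the fingers and blue_vial below 0.01 N) or (linear speed of orange_vial above 0.7 m/s and contact force between the fingers and orange_vial below 0.01 N) or (linear speed of lid above 0.7 m/s and contact force between the fingers and lid below 0.01 N)).
It also fails if it takes over 115 s, if anything falls off the work surface, if the arm or the gripper's body presses on something with over 40 N, if the wrist force passes 120 N, or if a joint passes its speed limit or range.

ROBOT

A 7-joint arm with a two-finger parallel gripper is mounted at the origin on the work surface. World frame = base frame: x ahead of the robot, y to its left, z up, the work surface at z = 0. Lengths are in m, angles in rad, forces in N, time in s.
With the tool pointing down it reaches from about 0.425 to 0.875 m from the base axis. Payload 9.9 kg.
Tool frame: the origin (TCP) lies at the very end of the fingers, on their centre line; the grasp point (between the pads) lies 19 mm behind it; z points along the fingers, y is the direction in which the jaws open and shut (so a half turn about z gives the same grasp; the last joint's range is limited). The gripper opens to 85 mm and grips with 20 to 120 N. Pads are 22 mm wide; open, the fingers measure 114 mm over their backs; the gripper's body (76 mm by 85 mm) begins 54 mm behind the grasp point. The pads swing forward as they close: fully open they stand 13 mm farther back than shut.
Start: joints at [-1.245, 0.576, 0.025, 1.437, -0.015, 1.129, -0.057], TCP at [0.269, 0.619, 0.21] pointing down, gripper open.
Joint ranges: [-2.76, 2.76], [-0.34, 2.15], [-1.52, 1.57], [0.19, 2.46], [-1.09, 4.23], [0.17, 1.99], [-2.82, 2.82]. Speed limits (rad/s): [2.22, 2.22, 3.01, 3.01, 3.14, 3.14, 3.14].

INTERFACE

Orientations are given as a unit quaternion [w, x, y, z].
In Python, from workcell import robot gives the robot as it stands. The module is installed in compiled form; this text tells all that it offers.
- The arm moves only by the tool move_arm, never from a script. Its argument "commands" is a list of rows, each an object with "angular": the turn, a rotation vector about the tool's x, y, z in degrees, a list of three; "dp": the shift along the tool's x, y, z in cm, a list of three; "hand": the opening, from 0 (shut) to 1 (fully open). A call has 1 to 8 rows; each row shifts and turns the pose as measured when the row begins, along the tool's axes as they then stand; what a row does not reach is not made up. A row lasts 1/10 s, in which the tool goes at most 50 mm and 8.59 degrees, less where a joint would pass 70% of its speed; a pose out of reach is approached as far as the arm can. A call is refused whole if a number of a shift passes 5 or a number of a turn 8.59, either way. A call with a gripper value outside its range is refused whole. The fingers move at their own pace and stop on an object; the grip force is fixed at half the most. Time passes only in rows, so rows that do not move let the fingers close. It gives the time, the measured TCP pose, the force and the opening at its end, in the units of the state.
- robot.state(): the state, without advancing time (a new reading comes with each control period).
- robot.get_image(name): name is "side" or "top"; returns the picture (420x560x3 uint8, blue, green, red); there is no depth.
- robot.get_calibration(name): a dict with "camera_matrix" (3x3 intrinsics, pixels), "R" (3x3) and "t" (3): a world point X has camera coordinates R X + t. Camera axes: x right, y down, z forward; pixel columns grow to the right and rows downward; lengths in m; the calibration is good to about 2 mm. A picture is of the moment at which its call begins. get_calibration takes no time and is no camera call.
- robot.sign_off(): hands the job in, once; it reports no verdict.
The state is a dict: "t": time; "qpos": joint angles; "qd": joint speeds; "joint_efforts": joint torques, N m; "ee_pos": TCP position; "eef_rot": TCP orientation; "force": force on the tool from outside, world axes, zero at the start; "ft_torque": the same for the moment, N m; "finger_gap": finger opening in m.
Only numpy, scipy, OpenCV 4.12 (cv2) and the standard library are available. Lean on these libraries where they do the work, as an engineer would, in place of code of your own. Each camera call takes 0.05 s, during which the arm holds its last target. There are 200 camera calls.

## Working session

There is one attempt and no reset: what is moved stays moved. The work goes in short steps, Python scripts to look and compute and a tool call to move; the robot and the scene stay as the last step left them, time stands still between calls to the robot, and variables do not carry over. Pictures are saved under pics/ and viewed, about 12 in all and at most 16, crops included, and the job is handed in when it is done.

Besides the shell and the picture viewer there is one more tool, called after "Emit:" in YAML: its name, and indented under it one key for each argument. move_arm: Moves the arm, as the interface text tells. Its arguments: {"type":"object","properties":{"commands":{"type":"array","items":{"type":"object","properties":{"angular":{"type":"array","items":{"type":"number"}},"dp":{"type":"array","items":{"type":"number"}},"hand":{"type":"number"}}}}},"required":["commands"]}

```bash
mkdir -p pics; python3 - <<'E'
from workcell import robot
import cv2,numpy as np
for n in("top","side"):
    cv2.imwrite(f"pics/{n}0.png",robot.get_image(n)); c=robot.get_calibration(n)
    print(n,np.array(c["camera_matrix"]).round(1).tolist(),np.array(c["R"]).round(3).tolist(),np.array(c["t"]).round(3))
print(robot.state())
E
```

```text
top [[387.8, 0.0, 279.2], [0.0, 387.8, 205.4], [0.0, 0.0, 1.0]] [[-0.026, -0.999, -0.022], [-0.998, 0.028, -0.051], [0.052, 0.021, -0.998]] [0.005 0.476 0.984]
side [[379.6, 0.0, 277.1], [0.0, 379.6, 204.9], [0.0, 0.0, 1.0]] [[0.844, -0.536, -0.014], [-0.385, -0.588, -0.712], [0.373, 0.606, -0.702]] [-0.432  0.249  0.843]
{'t': 0.1, 'qpos': array([-1.2448105 ,  0.57645436,  0.02484878,  1.43781349, -0.01498332,
        1.12898729, -0.05646971]), 'qd': array([ 0.00035286, -0.00190897, -0.00096543, -0.00358203,  0.00043747,
        0.00029346, -0.00126556]), 'joint_efforts': array([ 6.51276539e-03, -7.67303681e+01,  2.25806169e+00, -2.86605120e+01,
        1.59218127e-02,  8.70045129e-03,  1.42409195e-05]), 'ee_pos': array([0.26875897, 0.61872248, 0.2096284 ]), 'eef_rot': array([-1.05329018e-04,  2.03428541e-01,  9.79089517e-01, -7.31388328e-04]), 'force': array([-0.28879857,  0.59368585,  0.07006585]), 'ft_torque': array([0.05700881, 0.03913034, 0.0003867 ]), 'finger_gap': 0.08512984304859446}
```

View pics/top0.png

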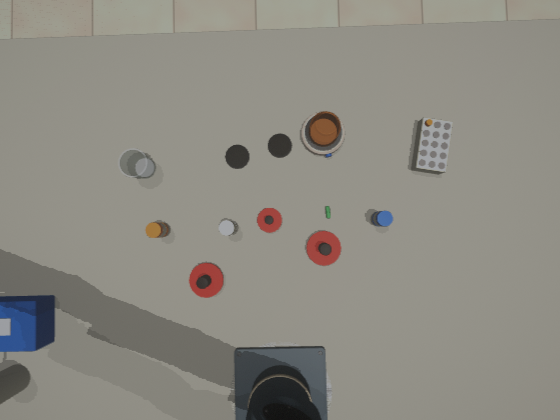

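View pics/side0.png

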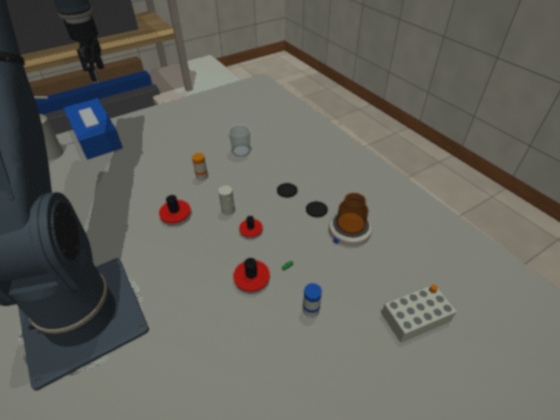

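Top view candidates:
- **Lids:** red at (269,220) is smallest; (323,248) and (206,280) are larger.
- **Bar:** green at (327,212).
- **Vials:** blue cap (383,218), with a blue stirrer detail at (328,155) not to be confused with it. Orange cap (155,230), as opposed to the rack cap at (428,123). White (227,228).
- **Row:** bottle (323,130), pads (280,146) and (237,156).

Next I measure these and check them in one crop.

```bash
cat > h.py <<'E'
from workcell import robot
import cv2,numpy as np
from scipy.spatial.transform import Rotation as Rn
def cal(n):
    c=robot.get_calibration(n);return [np.array(c[k],float) for k in("camera_matrix","R","t")]
def cast(n,uv,z):
    K,R,t=cal(n);o=-R.T@t;d=R.T@np.linalg.inv(K)@[uv[0],uv[1],1];return o+d*(z-o[2])/d[2]
def proj(n,X):
    K,R,t=cal(n);p=K@(R@np.array(X,float)+t);return p[:2]/p[2]
def tri(a,b):
    A=[];r=[]
    for n,uv in(("top",a),("side",b)):
        K,R,t=cal(n);o=-R.T@t;d=R.T@np.linalg.inv(K)@[uv[0],uv[1],1];d/=np.linalg.norm(d)
        P=np.eye(3)-np.outer(d,d);A.append(P);r.append(P@o)
    return np.linalg.solve(sum(A),sum(r))
HUE={"red":[(0,5),(172,180)],"orange":[(8,20)],"green":[(45,85)],"blue":[(105,130)]}
def blobs(im,col=None,mn=15,vmax=None,s=110,v=50):
    h=cv2.cvtColor(im,cv2.COLOR_BGR2HSV)
    if vmax: m=(h[...,2]<vmax).astype(np.uint8)
    else: m=sum(((h[...,0]>=a)&(h[...,0]<=b)&(h[...,1]>s)&(h[...,2]>v)).astype(np.uint8) for a,b in HUE[col])
    n,l,st,c=cv2.connectedComponentsWithStats(m)
    return [(c[i].round(1).tolist(),st[i].tolist()) for i in range(1,n) if st[i,4]>=mn],l
def go(x,y,z,yaw=None):
    s=robot.state();w,a,b,c=s["eef_rot"];R=Rn.from_quat([a,b,c,w])
    M=R.as_matrix();print("tcp",s["ee_pos"].round(4),"jaw yaw deg",np.degrees(np.arctan2(M[1,1],M[0,1])).round(1),"zt",M[:,2].round(3),"gap",round(s["finger_gap"],4),"t",round(s["t"],2),"f",s["force"].round(1))
    print(" dp cm",(M.T@(np.array([x,y,z])-s["ee_pos"])*100).round(2))
    print(" tool axes (cols)",M[:2,:2].round(3).tolist(),"q7",s["qpos"][-1].round(2))
E
python3 - <<'E'
from h import *
for n in("top","side"):
    im=cv2.imread(f"pics/{n}0.png")
    for c in HUE: print(n,c,blobs(im,c)[0])
    print(n,"dark",blobs(im,vmax=45,mn=40)[0])
im=cv2.imread("pics/top0.png")
cv2.imwrite("pics/crop0.png",cv2.resize(im[90:300,110:410],(800,560),interpolation=cv2.INTER_CUBIC))
E
```

```text
top red [([269.1, 219.8], [257, 208, 25, 25, 421]), ([323.1, 247.7], [307, 231, 34, 35, 801]), ([206.3, 279.5], [189, 263, 34, 35, 776])]
top orange [([323.6, 129.0], [310, 112, 31, 33, 720]), ([428.2, 122.1], [425, 119, 7, 7, 33]), ([153.6, 229.7], [146, 223, 17, 15, 203])]
top green []
top blue [([384.1, 218.0], [377, 211, 15, 15, 186]), ([25.3, 323.2], [0, 296, 54, 56, 2409])]
top dark [([280.7, 373.6], [252, 366, 57, 24, 401]), ([281.0, 401.5], [246, 377, 75, 43, 2332])]
side red [([174.6, 212.4], [159, 200, 32, 24, 486]), ([250.6, 228.4], [239, 219, 24, 19, 299]), ([251.2, 277.1], [233, 260, 37, 32, 758])]
side orange [([137.8, 34.0], [101, 13, 68, 39, 594]), ([411.7, 126.5], [219, 41, 341, 180, 3916]), ([51.4, 57.1], [24, 47, 53, 21, 387]), ([119.1, 68.1], [95, 58, 47, 22, 565]), ([59.9, 82.6], [31, 70, 59, 25, 806]), ([197.8, 158.3], [192, 153, 12, 12, 123]), ([200.8, 173.1], [195, 171, 12, 5, 35]), ([352.3, 213.9], [337, 193, 31, 41, 985]), ([433.2, 287.9], [430, 284, 8, 8, 46])]
side green [([287.0, 265.0], [283, 262, 9, 7, 35])]
side blue [([93.0, 110.6], [35, 71, 116, 88, 3605]), ([336.0, 239.6], [334, 238, 5, 5, 19]), ([312.3, 292.1], [304, 283, 18, 19, 258]), ([311.3, 310.1], [305, 308, 13, 4, 23])]
side dark [([30.6, 86.4], [0, 0, 118, 218, 5816]), ([83.7, 42.1], [52, 14, 52, 68, 1401]), ([286.6, 190.0], [278, 184, 19, 13, 189]), ([63.9, 265.2], [0, 193, 104, 131, 5126]), ([172.3, 203.6], [167, 196, 12, 16, 137]), ([316.4, 209.0], [307, 202, 20, 15, 228]), ([249.8, 221.9], [247, 217, 6, 11, 58]), ([250.3, 267.7], [245, 259, 11, 19, 178]), ([88.2, 324.8], [45, 287, 71, 59, 1203])]
```

View pics/crop0.png

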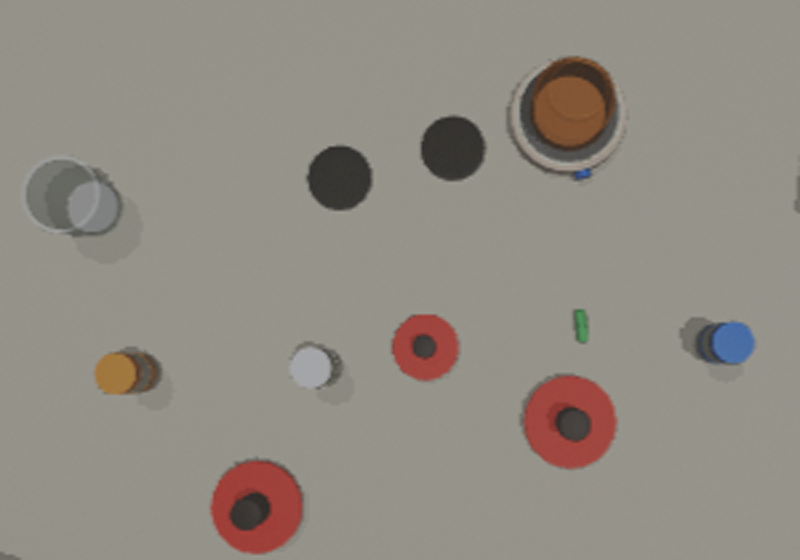

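The crop confirms the small lid (67 crop px is about 63 mm across). The green bar is at crop (581,326), and the row is open bottle, middle pad, outer pad running right to left.

```bash
python3 - <<'E'
from h import *
im=cv2.imread("pics/top0.png");r=lambda p:np.array(p).round(4)
h=cv2.cvtColor(im,cv2.COLOR_BGR2HSV)
b,l=blobs(im,vmax=75,mn=20)
pads={}
for c,s in b:
    if 220<c[0]<295 and 130<c[1]<230: print("dark",c,s,r(cast("top",c,.004)))
HUE["green"]=[(40,90)]
b,l=blobs(im,"green",s=70,v=30);print(b)
for c,s in b:
    if s[4]<200:
        ys,xs=np.where(l==l[int(round(c[1])),int(round(c[0]))]);P=np.array([cast("top",p,.0055)[:2] for p in zip(xs,ys)])
        w,V=np.linalg.eigh(np.cov(P.T));print("bar",r(P.mean(0)),"axis deg",np.degrees(np.arctan2(V[1,1],V[0,1])),2*np.sqrt(3*w))
print("bar side",r(cast("side",[287,265],.0055)))
print("lid flange",r(cast("top",[269.1,219.8],.016)),r(cast("side",[250.6,228.4],.016)))
print("blue",r(cast("top",[384.1,218],.08)),"orange",r(cast("top",[153.6,229.7],.08)),"or2",r(cast("top",[154,230],.08)))
print("blue s", r(cast("side",[312.3,290.5],.078)),r(cast("side",[197.8,156.5],.078)))
print("white",r(cast("top",[226.9,227.9],.08)),"stirrer",r(cast("top",[323,133.5],.028)))
print("beaker",r(cast("top",[133,163],.085)),"lid2",r(cast("top",[323.1,247.7],.016)),"lid3",r(cast("top",[206.3,279.5],.016)))
go(.6,.1,.25)
E
```

```text
dark [279.2, 145.1] [268, 134, 24, 23, 431] [ 0.6336 -0.0125  0.004 ]
dark [236.9, 156.1] [225, 145, 24, 24, 432] [0.608  0.0989 0.004 ]
dark [268.5, 219.5] [265, 216, 8, 8, 50] [0.4402 0.0204 0.004 ]
[([327.5, 211.5], [326, 206, 4, 12, 42])]
bar [ 0.4567 -0.1324] axis deg -176.20656007167636 [0.00906723 0.02960012]
bar side [ 0.4567 -0.1326  0.0055]
lid flange [0.4392 0.0182 0.016 ] [0.4373 0.0121 0.016 ]
blue [ 0.4352 -0.2583  0.08  ] orange [0.4219 0.2936 0.08  ] or2 [0.4211 0.2926 0.08  ]
blue s [ 0.4352 -0.2602  0.078 ] [0.4231 0.2961 0.078 ]
white [0.4215 0.1168 0.08  ] stirrer [ 0.6549 -0.1252  0.028 ]
beaker [0.584  0.3404 0.085 ] lid2 [ 0.3647 -0.1172  0.016 ] lid3 [0.2916 0.182  0.016 ]
tcp [0.2688 0.6187 0.2096] jaw yaw deg 66.5 zt [-0.001 -0.001 -1.   ] gap 0.0851 t 0.1 f [-0.3  0.6  0.1]
 dp cm [-51.05 -34.39  -3.98]
 tool axes (cols) [[-0.917, 0.398], [0.398, 0.917]] q7 -0.06
```

Emit:
move_arm:
  commands:
    - {"angular":[0,0,-7.85],"hand":1}
    - {"angular":[0,0,-7.85]}
    - {"angular":[0,0,-7.85]}
    - {"dp":[-2.5,-5,0]}
    - {"dp":[-2.5,-5,0]}
    - {"dp":[-2.5,-5,0]}
    - {"dp":[-2.5,-5,0]}
    - {"dp":[-2.5,-5,0]}

```text
$.commands[0]: bad value
```

```bash
python3 -c "
from h import *
go(.422,.294,.15)"
```

```text
tcp [0.2688 0.6187 0.2096] jaw yaw deg 66.5 zt [-0.001 -0.001 -1.   ] gap 0.0851 t 0.1 f [-0.3  0.6  0.1]
 dp cm [-26.99 -23.67   6.  ]
 tool axes (cols) [[-0.917, 0.398], [0.398, 0.917]] q7 -0.06
```

Emit:
move_arm:
  commands:
    - {"angular":[0,0,-7.85],"dp":[0,0,0],"hand":1}
    - {"angular":[0,0,-7.85],"dp":[0,0,0],"hand":1}
    - {"angular":[0,0,-7.85],"dp":[0,0,0],"hand":1}
    - {"angular":[0,0,0],"dp":[-2.5,-5,0],"hand":1}
    - {"angular":[0,0,0],"dp":[-2.5,-5,0],"hand":1}
    - {"angular":[0,0,0],"dp":[-2.5,-5,0],"hand":1}
    - {"angular":[0,0,0],"dp":[-2.5,-5,0],"hand":1}
    - {"angular":[0,0,0],"dp":[-2.5,-5,0],"hand":1}

```text
t: 0.9
ee_pos: [0.3824, 0.394, 0.2048]
eef_rot: [-0.003, -0.016, 1.0, -0.002]
force: [1.3, 0.7, 0.9]
finger_gap: 0.0853
```

```bash
python3 -c "
from h import *
go(.422,.294,.15)"
```

```text
tcp [0.3824 0.394  0.2048] jaw yaw deg 91.9 zt [-0.007 -0.005 -1.   ] gap 0.0853 t 0.9 f [1.3 0.7 0.9]
 dp cm [ -3.67 -10.1    5.5 ]
 tool axes (cols) [[-0.999, -0.032], [-0.032, 0.999]] q7 0.68
```

Emit:
move_arm:
  commands:
    - {"angular":[0,0,0],"dp":[-1.3,-3.4,1.8],"hand":1}
    - {"angular":[0,0,0],"dp":[-1.2,-3.4,1.8],"hand":1}
    - {"angular":[0,0,0],"dp":[-1.2,-3.3,1.9],"hand":1}
    - {"angular":[0,0,0],"dp":[0,0,0],"hand":1}

```text
t: 1.3
ee_pos: [0.4269, 0.2817, 0.1485]
eef_rot: [-0.003, -0.011, 1.0, -0.004]
force: [-0.9, 0.1, 1.3]
finger_gap: 0.0853
```

```bash
python3 -c "
from h import *
go(.4217,.2945,.036)"
```

```text
tcp [0.4269 0.2817 0.1485] jaw yaw deg 91.2 zt [-0.005 -0.008 -1.   ] gap 0.0853 t 1.3 f [-0.9  0.1  1.3]
 dp cm [ 0.44  1.38 11.25]
 tool axes (cols) [[-1.0, -0.022], [-0.022, 1.0]] q7 0.88
```

Emit:
move_arm:
  commands:
    - {"angular":[0,0,0],"dp":[0.45,1.35,0],"hand":1}
    - {"angular":[0,0,0],"dp":[0,0,3],"hand":1}
    - {"angular":[0,0,0],"dp":[0,0,3],"hand":1}
    - {"angular":[0,0,0],"dp":[0,0,3],"hand":1}
    - {"angular":[0,0,0],"dp":[0,0,0],"hand":1}

```text
t: 1.8
ee_pos: [0.4201, 0.3043, 0.0576]
eef_rot: [-0.001, -0.013, 1.0, -0.0]
force: [-0.1, -1.0, 1.0]
finger_gap: 0.0857
```

```bash
python3 -c "
from h import *
go(.4217,.2945,.036)"
```

```text
tcp [0.4201 0.3043 0.0576] jaw yaw deg 91.4 zt [-0.003 -0.001 -1.   ] gap 0.0857 t 1.8 f [-0.1 -1.   1. ]
 dp cm [-0.14 -0.98  2.16]
 tool axes (cols) [[-1.0, -0.025], [-0.025, 1.0]] q7 0.83
```

Emit:
move_arm:
  commands:
    - {"angular":[0,0,0],"dp":[-0.1,-0.7,1.8],"hand":1}
    - {"angular":[0,0,0],"dp":[0,0,0],"hand":1}
    - {"angular":[0,0,0],"dp":[0,0,0],"hand":1}
    - {"angular":[0,0,0],"dp":[0,0,0],"hand":1}

```text
t: 2.2
ee_pos: [0.4207, 0.3049, 0.0434]
eef_rot: [-0.0, -0.016, 1.0, 0.002]
force: [0.2, -0.4, 0.7]
finger_gap: 0.0854
```

```bash
python3 -c "
from h import *
go(.4217,.2945,.036)"
```

```text
tcp [0.4207 0.3049 0.0434] jaw yaw deg 91.8 zt [-0.001  0.004 -1.   ] gap 0.0854 t 2.2 f [ 0.2 -0.4  0.7]
 dp cm [-0.07 -1.04  0.74]
 tool axes (cols) [[-0.999, -0.032], [-0.032, 0.999]] q7 0.83
```

Emit:
move_arm:
  commands:
    - {"angular":[0,0,0],"dp":[0,-1,0.8],"hand":1}
    - {"angular":[0,0,0],"dp":[0,0,0],"hand":1}
    - {"angular":[0,0,0],"dp":[0,0,0],"hand":1}

```text
t: 2.5
ee_pos: [0.4221, 0.2957, 0.0373]
eef_rot: [0.001, -0.016, 1.0, 0.003]
force: [0.1, -0.2, -0.6]
finger_gap: 0.0852
```

```bash
python3 -c "
from h import *
go(.4217,.2945,.036)"
```

```text
tcp [0.4221 0.2957 0.0373] jaw yaw deg 91.8 zt [ 0.002  0.007 -1.   ] gap 0.0852 t 2.5 f [ 0.1 -0.2 -0.6]
 dp cm [ 0.04 -0.12  0.13]
 tool axes (cols) [[-0.999, -0.032], [-0.032, 0.999]] q7 0.84
```

Emit:
move_arm:
  commands:
    - {"angular":[0,0,0],"dp":[0,0,0],"hand":0}
    - {"angular":[0,0,0],"dp":[0,0,0],"hand":0}
    - {"angular":[0,0,0],"dp":[0,0,0],"hand":0}
    - {"angular":[0,0,0],"dp":[0,0,0],"hand":0}
    - {"angular":[0,0,0],"dp":[0,0,0],"hand":0}
    - {"angular":[0,0,0],"dp":[0,0,0],"hand":0}
    - {"angular":[0,0,0],"dp":[0,0,-2],"hand":0}
    - {"angular":[0,0,0],"dp":[0,0,0],"hand":0}

```text
t: 3.3
ee_pos: [0.4221, 0.2954, 0.0579]
eef_rot: [0.001, -0.016, 1.0, 0.003]
force: [-0.2, 1.2, -1.2]
finger_gap: 0.0363
```

```bash
python3 -c "
from h import *
go(.608,.0989,.08)"
```

```text
tcp [0.4221 0.2954 0.0579] jaw yaw deg 91.8 zt [ 0.002  0.006 -1.   ] gap 0.0363 t 3.3 f [-0.2  1.2 -1.2]
 dp cm [-17.97 -20.21  -2.29]
 tool axes (cols) [[-1.0, -0.031], [-0.031, 0.999]] q7 0.85
```

Emit:
move_arm:
  commands:
    - {"angular":[0,0,0],"dp":[-1.5,-1.7,-1],"hand":0}
    - {"angular":[0,0,0],"dp":[-2.6,-2.9,0],"hand":0}
    - {"angular":[0,0,0],"dp":[-2.6,-2.9,0],"hand":0}
    - {"angular":[0,0,0],"dp":[-2.6,-2.9,0],"hand":0}
    - {"angular":[0,0,0],"dp":[-2.6,-2.9,0],"hand":0}
    - {"angular":[0,0,0],"dp":[-1.5,-1.7,0],"hand":0}
    - {"angular":[0,0,0],"dp":[0,0,0],"hand":0}
    - {"angular":[0,0,0],"dp":[0,0,0],"hand":0}

```text
t: 4.1
ee_pos: [0.5643, 0.1457, 0.0627]
eef_rot: [-0.0, -0.018, 1.0, 0.003]
force: [-1.1, 0.9, -1.3]
finger_gap: 0.0362
```

```bash
python3 -c "
from h import *
go(.608,.0989,.06)"
```

```text
tcp [0.5643 0.1457 0.0627] jaw yaw deg 92.1 zt [-0.001  0.006 -1.   ] gap 0.0362 t 4.1 f [-1.1  0.9 -1.3]
 dp cm [-4.2  -4.84  0.23]
 tool axes (cols) [[-0.999, -0.036], [-0.036, 0.999]] q7 1.2
```

Emit:
move_arm:
  commands:
    - {"angular":[0,0,0],"dp":[-2,-2.3,0],"hand":0}
    - {"angular":[0,0,0],"dp":[0,0,0],"hand":0}
    - {"angular":[0,0,0],"dp":[-1.8,-2.1,0],"hand":0}
    - {"angular":[0,0,0],"dp":[0,0,0],"hand":0}
    - {"angular":[0,0,0],"dp":[0,0,0],"hand":0}

```text
t: 4.6
ee_pos: [0.6005, 0.1088, 0.0603]
eef_rot: [-0.003, -0.022, 1.0, 0.004]
force: [1.2, 1.2, -0.3]
finger_gap: 0.0361
```

```bash
python3 -c "
from h import *
go(.608,.0989,.042)
cv2.imwrite('pics/side1.png',robot.get_image('side')[60:330,130:430])"
```

```text
tcp [0.6005 0.1088 0.0603] jaw yaw deg 92.6 zt [-0.005  0.009 -1.   ] gap 0.0361 t 4.6 f [ 1.2  1.2 -0.3]
 dp cm [-0.71 -1.04  1.82]
 tool axes (cols) [[-0.999, -0.045], [-0.045, 0.999]] q7 1.29
```

View pics/side1.png

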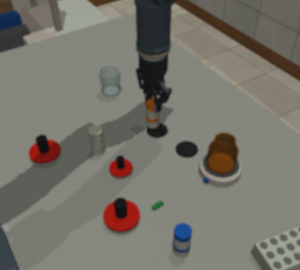

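The orange vial is held upright over the outer pad, around crop (157,130). I'll finish the approach and set it down.

Emit:
move_arm:
  commands:
    - {"angular":[0,0,0],"dp":[-0.7,-1.05,0],"hand":0}
    - {"angular":[0,0,0],"dp":[0,0,0],"hand":0}
    - {"angular":[0,0,0],"dp":[0,0,0],"hand":0}
    - {"angular":[0,0,0],"dp":[-0.1,-0.1,1.3],"hand":0}
    - {"angular":[0,0,0],"dp":[0,0,0],"hand":0}
    - {"angular":[0,0,0],"dp":[0,0,0],"hand":0}

```text
t: 5.25
ee_pos: [0.6083, 0.0986, 0.0458]
eef_rot: [-0.003, -0.024, 1.0, 0.004]
force: [0.5, -0.5, -0.7]
finger_gap: 0.0362
```

```bash
python3 -c "
from h import *
go(.608,.0989,.0415)"
```

```text
tcp [0.6083 0.0986 0.0458] jaw yaw deg 92.7 zt [-0.006  0.008 -1.   ] gap 0.0362 t 5.25 f [ 0.5 -0.5 -0.7]
 dp cm [0.03 0.02 0.43]
 tool axes (cols) [[-0.999, -0.047], [-0.047, 0.999]] q7 1.31
```

Lower in small steps, watching the force, and release partly.

Emit:
move_arm:
  commands:
    - {"angular":[0,0,0],"dp":[0,0,0.3],"hand":0}
    - {"angular":[0,0,0],"dp":[0,0,0],"hand":0}
    - {"angular":[0,0,0],"dp":[0,0,0.2],"hand":0}
    - {"angular":[0,0,0],"dp":[0,0,0],"hand":0}

```text
t: 5.65
ee_pos: [0.6092, 0.099, 0.0428]
eef_rot: [-0.002, -0.024, 1.0, 0.004]
force: [0.1, 0.8, -1.2]
finger_gap: 0.0363
```

Emit:
move_arm:
  commands:
    - {"angular":[0,0,0],"dp":[0,0,0.2],"hand":0}
    - {"angular":[0,0,0],"dp":[0,0,0],"hand":0}
    - {"angular":[0,0,0],"dp":[0,0,0],"hand":0}

```text
t: 5.95
ee_pos: [0.6103, 0.0993, 0.0424]
eef_rot: [-0.0, -0.024, 1.0, 0.005]
force: [-0.6, 0.4, -1.4]
finger_gap: 0.0362
```

Emit:
move_arm:
  commands:
    - {"angular":[0,0,0],"dp":[0.2,0,0.1],"hand":0}
    - {"angular":[0,0,0],"dp":[0,0,0],"hand":0.7}
    - {"angular":[0,0,0],"dp":[0,0,0],"hand":0.7}
    - {"angular":[0,0,0],"dp":[0,0,0],"hand":0.7}
    - {"angular":[0,0,0],"dp":[0,0,0],"hand":0.7}
    - {"angular":[0,0,0],"dp":[0,0,0],"hand":0.7}
    - {"angular":[0,0,0],"dp":[0,0,0],"hand":0.7}

```text
t: 6.65
ee_pos: [0.6085, 0.0993, 0.0409]
eef_rot: [-0.0, -0.024, 1.0, 0.005]
force: [-1.3, -0.8, -0.8]
finger_gap: 0.0599
```

```bash
python3 -c "
from h import *
go(.608,.0989,.15)"
```

```text
tcp [0.6085 0.0993 0.0409] jaw yaw deg 92.7 zt [-0.     0.009 -1.   ] gap 0.0599 t 6.65 f [-1.3 -0.8 -0.8]
 dp cm [  0.05   0.07 -10.91]
 tool axes (cols) [[-0.999, -0.047], [-0.047, 0.999]] q7 1.3
```

Emit:
move_arm:
  commands:
    - {"angular":[0,0,0],"dp":[0,0,-3],"hand":0.7}
    - {"angular":[0,0,0],"dp":[0,0,-4],"hand":0.7}
    - {"angular":[0,0,0],"dp":[0,0,-4],"hand":0.7}
    - {"angular":[0,0,0],"dp":[2,-3,-1],"hand":0.7}
    - {"angular":[0,0,0],"dp":[3,-4.5,0],"hand":0.7}
    - {"angular":[0,0,0],"dp":[3,-4.5,0],"hand":0.7}
    - {"angular":[0,0,0],"dp":[3,-4.5,0],"hand":0.7}
    - {"angular":[0,0,0],"dp":[2,-3,0],"hand":0.7}

```text
t: 7.45
ee_pos: [0.4907, -0.0968, 0.1629]
eef_rot: [0.001, -0.029, 1.0, 0.006]
force: [0.7, -0.8, 1.2]
finger_gap: 0.0598
```

```bash
python3 -c "
from h import *
go(.4567,-.1324,.1)"
```

```text
tcp [ 0.4907 -0.0968  0.1629] jaw yaw deg 93.4 zt [ 0.002  0.012 -1.   ] gap 0.0598 t 7.45 f [ 0.7 -0.8  1.2]
 dp cm [ 3.62 -3.43  6.24]
 tool axes (cols) [[-0.998, -0.058], [-0.058, 0.998]] q7 1.69
```

Emit:
move_arm:
  commands:
    - {"angular":[0,0,0],"dp":[1.2,-1.2,2],"hand":0.6}
    - {"angular":[0,0,0],"dp":[0.7,-0.7,2],"hand":0.5}
    - {"angular":[0,0,0],"dp":[0,0,0],"hand":0.5}
    - {"angular":[0,0,0],"dp":[0,0,0],"hand":0.5}

```text
t: 7.85
ee_pos: [0.4694, -0.1235, 0.1234]
eef_rot: [0.002, -0.024, 1.0, 0.004]
force: [0.6, -0.1, 0.8]
finger_gap: 0.0428
```

```bash
python3 -c "
from h import *
go(.4567,-.1324,.05)"
```

```text
tcp [ 0.4694 -0.1235  0.1234] jaw yaw deg 92.8 zt [ 0.004  0.009 -1.   ] gap 0.0428 t 7.85 f [ 0.6 -0.1  0.8]
 dp cm [ 1.34 -0.89  7.33]
 tool axes (cols) [[-0.999, -0.048], [-0.048, 0.999]] q7 1.73
```

Emit:
move_arm:
  commands:
    - {"angular":[0,0,0],"dp":[1.35,-0.9,0],"hand":0.45}
    - {"angular":[0,0,0],"dp":[0,0,0],"hand":0.45}
    - {"angular":[0.5,0.2,0],"dp":[0,0,3],"hand":0.45}
    - {"angular":[0,0,0],"dp":[0,0,3],"hand":0.45}
    - {"angular":[0,0,0],"dp":[0,0,1],"hand":0.45}
    - {"angular":[0,0,0],"dp":[0,0,0],"hand":0.45}
    - {"angular":[0,0,0],"dp":[0,0,0],"hand":0.45}

```text
t: 8.55
ee_pos: [0.4612, -0.1318, 0.0567]
eef_rot: [0.005, -0.027, 1.0, -0.001]
force: [-0.0, -0.6, 0.0]
finger_gap: 0.0385
```

```bash
python3 -c "
from h import *
go(.4567,-.1324,.003)"
```

```text
tcp [ 0.4612 -0.1318  0.0567] jaw yaw deg 93.0 zt [ 0.01  -0.001 -1.   ] gap 0.0385 t 8.55 f [-0.  -0.6  0. ]
 dp cm [ 0.51 -0.02  5.36]
 tool axes (cols) [[-0.999, -0.053], [-0.053, 0.999]] q7 1.72
```

Emit:
move_arm:
  commands:
    - {"angular":[0,-0.5,0],"dp":[0.4,0,2],"hand":0.45}
    - {"angular":[0,0,0],"dp":[0,0,2],"hand":0.45}
    - {"angular":[0,0,0],"dp":[0,0,0.6],"hand":0.45}
    - {"angular":[0,0,0],"dp":[0,0,0],"hand":0.45}
    - {"angular":[0,0,0],"dp":[0,0,0],"hand":0.45}

```text
t: 9.05
ee_pos: [0.4626, -0.1329, 0.0153]
eef_rot: [0.014, -0.027, 1.0, -0.002]
force: [0.1, -0.2, 0.2]
finger_gap: 0.0391
```

```bash
python3 -c "
from h import *
go(.4567,-.1324,.003)
im=robot.get_image('side');p=proj('side',[.4567,-.1324,.0055]).astype(int);print(p)
cv2.imwrite('pics/bar1.png',cv2.resize(im[p[1]-60:p[1]+45,p[0]-70:p[0]+70],None,fx=5,fy=5,interpolation=2))"
```

```text
tcp [ 0.4626 -0.1329  0.0153] jaw yaw deg 93.0 zt [ 0.028 -0.003 -1.   ] gap 0.0391 t 9.05 f [ 0.1 -0.2  0.2]
 dp cm [0.62 0.08 1.21]
 tool axes (cols) [[-0.998, -0.053], [-0.053, 0.999]] q7 1.71
[286 264]
```

View pics/bar1.png

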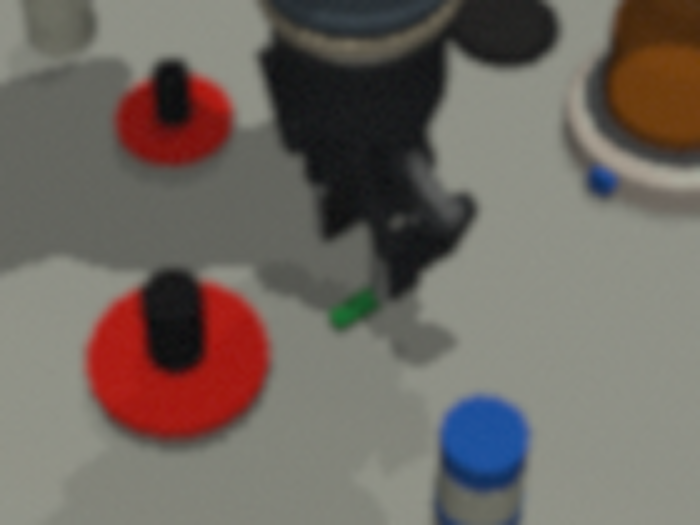

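Emit:
move_arm:
  commands:
    - {"angular":[0,1.6,0],"dp":[0.6,0,0],"hand":0.45}
    - {"angular":[0,0,0],"dp":[0,0,0],"hand":0.45}
    - {"angular":[0,0,0],"dp":[0,0,0],"hand":0.45}
    - {"angular":[0,0,0],"dp":[0,0,0.7],"hand":0.45}
    - {"angular":[0,0,0],"dp":[0,0,0],"hand":0.45}
    - {"angular":[0,0,0],"dp":[0,0,0],"hand":0.45}

```text
t: 9.7
ee_pos: [0.4587, -0.1337, 0.0105]
eef_rot: [0.003, -0.026, 1.0, -0.003]
force: [-0.3, 0.2, 1.0]
finger_gap: 0.0384
```

```bash
python3 -c "
from h import *
go(.4567,-.1324,.003)"
```

```text
tcp [ 0.4587 -0.1337  0.0105] jaw yaw deg 93.0 zt [ 0.007 -0.005 -1.   ] gap 0.0384 t 9.7 f [-0.3  0.2  1. ]
 dp cm [0.2  0.15 0.75]
 tool axes (cols) [[-0.999, -0.053], [-0.053, 0.999]] q7 1.7
```

Emit:
move_arm:
  commands:
    - {"angular":[0,0.4,0],"dp":[0.2,0.1,0.7],"hand":0.4}
    - {"angular":[0,0,0],"dp":[0,0,0],"hand":0.4}
    - {"angular":[0,0,0],"dp":[0,0,0],"hand":0.35}

```text
t: 10.0
ee_pos: [0.4563, -0.1327, 0.0026]
eef_rot: [-0.001, -0.026, 1.0, -0.003]
force: [-0.3, -0.6, -0.3]
finger_gap: 0.0301
```

```bash
python3 -c "
from h import *
go(.4567,-.1324,.003)"
```

```text
tcp [ 0.4563 -0.1327  0.0026] jaw yaw deg 93.0 zt [-0.002 -0.005 -1.   ] gap 0.0301 t 10.0 f [-0.3 -0.6 -0.3]
 dp cm [-0.05  0.03 -0.04]
 tool axes (cols) [[-0.999, -0.053], [-0.053, 0.999]] q7 1.7
```

Emit:
move_arm:
  commands:
    - {"angular":[0,0,0],"dp":[0,0,0],"hand":0}
    - {"angular":[0,0,0],"dp":[0,0,0],"hand":0}
    - {"angular":[0,0,0],"dp":[0,0,0],"hand":0}
    - {"angular":[0,0,0],"dp":[0,0,0],"hand":0}
    - {"angular":[0,0,0],"dp":[0,0,-2],"hand":0}
    - {"angular":[0,0,0],"dp":[0,0,-3],"hand":0}
    - {"angular":[0,0,0],"dp":[0,0,-4],"hand":0}
    - {"angular":[0,0,0],"dp":[0,0,0],"hand":0}

```text
t: 10.8
ee_pos: [0.4558, -0.132, 0.0949]
eef_rot: [-0.002, -0.027, 1.0, -0.002]
force: [0.4, 0.3, -0.9]
finger_gap: -0.0002
```

```bash
python3 -c "
from h import *
go(.657,-.1245,.16)"
```

```text
tcp [ 0.4558 -0.132   0.0949] jaw yaw deg 93.0 zt [-0.004 -0.005 -1.   ] gap -0.0002 t 10.8 f [ 0.4  0.3 -0.9]
 dp cm [-20.1   -0.35  -6.6 ]
 tool axes (cols) [[-0.999, -0.053], [-0.053, 0.999]] q7 1.72
```

Gap is zero, so the bar was missed. I'll look.

```bash
python3 - <<'E'
from h import *
im=robot.get_image('side');HUE["green"]=[(40,90)]
b,l=blobs(im,"green",s=70,v=30,mn=8);print(b)
cv2.imwrite('pics/bar2.png',cv2.resize(im[205:310,215:355],None,fx=5,fy=5,interpolation=2))
for c,s in b: print(cast("side",c,.0055).round(4),cast("side",c,.1).round(4))
E
```

```text
[([287.1, 264.9], [282, 261, 11, 9, 53])]
[ 0.4571 -0.1325  0.0055] [ 0.4182 -0.1903  0.1   ]
```

View pics/bar2.png

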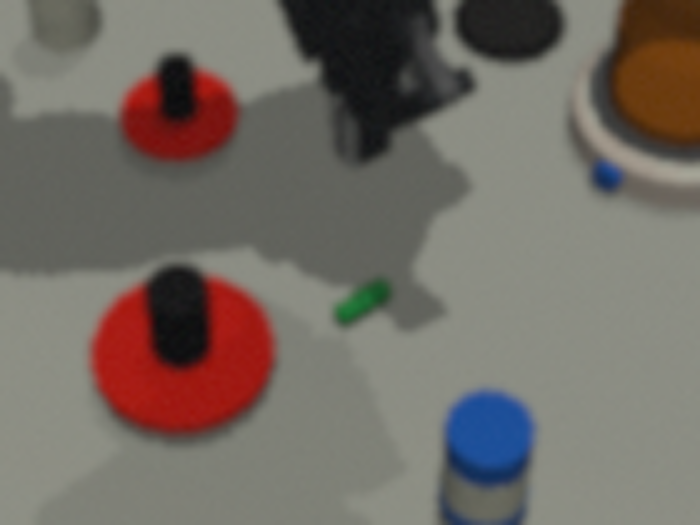

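The bar hasn't moved: crop (362,302), same world position. The fingers probably hadn't finished closing when I lifted. I'll repeat with more closing time.

Emit:
move_arm:
  commands:
    - {"angular":[0,0,0],"dp":[0,0,2],"hand":0.4}
    - {"angular":[0,0,0],"dp":[0,0,2.5],"hand":0.4}
    - {"angular":[0,0,0],"dp":[0,0,2],"hand":0.4}
    - {"angular":[0,0,0],"dp":[0,0,0],"hand":0.4}
    - {"angular":[0,0,0],"dp":[0,0,0],"hand":0.4}
    - {"angular":[0,0,0],"dp":[0,0,0],"hand":0.4}

```text
t: 11.45
ee_pos: [0.4536, -0.132, 0.0256]
eef_rot: [-0.004, -0.026, 1.0, -0.002]
force: [0.9, -0.2, 0.4]
finger_gap: 0.0341
```

```bash
python3 -c "
from h import *
go(.457,-.1325,.003)"
```

```text
tcp [ 0.4536 -0.132   0.0256] jaw yaw deg 93.0 zt [-0.007 -0.004 -1.   ] gap 0.0341 t 11.45 f [ 0.9 -0.2  0.4]
 dp cm [-0.35 -0.06  2.26]
 tool axes (cols) [[-0.999, -0.053], [-0.053, 0.999]] q7 1.7
```

Emit:
move_arm:
  commands:
    - {"angular":[0,-0.4,0],"dp":[-0.3,0,1.5],"hand":0.35}
    - {"angular":[0,0,0],"dp":[0,0,0],"hand":0.35}
    - {"angular":[0,0,0],"dp":[0,0,0],"hand":0.35}
    - {"angular":[0,0,0],"dp":[0,0,0.8],"hand":0.35}
    - {"angular":[0,0,0],"dp":[0,0,0],"hand":0.3}
    - {"angular":[0,0,0],"dp":[0,0,0],"hand":0.3}

```text
t: 12.05
ee_pos: [0.4586, -0.1326, 0.0057]
eef_rot: [0.003, -0.026, 1.0, -0.003]
force: [0.5, 1.1, 0.1]
finger_gap: 0.0256
```

```bash
python3 -c "
from h import *
go(.457,-.1325,.002)"
```

```text
tcp [ 0.4586 -0.1326  0.0057] jaw yaw deg 93.0 zt [ 0.005 -0.005 -1.   ] gap 0.0256 t 12.05 f [0.5 1.1 0.1]
 dp cm [0.17 0.02 0.37]
 tool axes (cols) [[-0.999, -0.053], [-0.053, 0.999]] q7 1.69
```

Emit:
move_arm:
  commands:
    - {"angular":[0,0.2,0],"dp":[0.1,0,0.4],"hand":0.3}
    - {"angular":[0,0,0],"dp":[0,0,0],"hand":0}
    - {"angular":[0,0,0],"dp":[0,0,0],"hand":0}
    - {"angular":[0,0,0],"dp":[0,0,0],"hand":0}
    - {"angular":[0,0,0],"dp":[0,0,0],"hand":0}
    - {"angular":[0,0,0],"dp":[0,0,0],"hand":0}
    - {"angular":[0,0,0],"dp":[0,0,0],"hand":0}
    - {"angular":[0,0,0],"dp":[0,0,0],"hand":0}

```text
t: 12.85
ee_pos: [0.4577, -0.1327, 0.0018]
eef_rot: [0.001, -0.026, 1.0, -0.003]
force: [0.2, -1.3, 0.2]
finger_gap: -0.0
```

```bash
python3 -c "
from h import *
go(.457,-.1325,.002)"
```

```text
tcp [ 0.4577 -0.1327  0.0018] jaw yaw deg 93.0 zt [ 0.002 -0.005 -1.   ] gap -0.0 t 12.85 f [ 0.2 -1.3  0.2]
 dp cm [ 0.07  0.03 -0.02]
 tool axes (cols) [[-0.999, -0.053], [-0.053, 0.999]] q7 1.69
```

```bash
python3 - <<'E'
from h import *
im=robot.get_image('side');HUE["green"]=[(40,90)]
b,l=blobs(im,"green",s=70,v=30,mn=8);print(b)
print(proj("side",[.4577,-.1327,.0018]),"prev tcp in bar2 crop",(proj("side",[.4558,-.132,.0949])-[215,205])*5)
cv2.imwrite('pics/bar3.png',cv2.resize(im[205:310,215:355],None,fx=5,fy=5,interpolation=2))
E
```

```text
[([287.1, 265.0], [282, 261, 11, 9, 53])]
[287.35595709 265.74487377] prev tcp in bar2 crop [358.51486739 182.304874  ]
```

View pics/bar3.png

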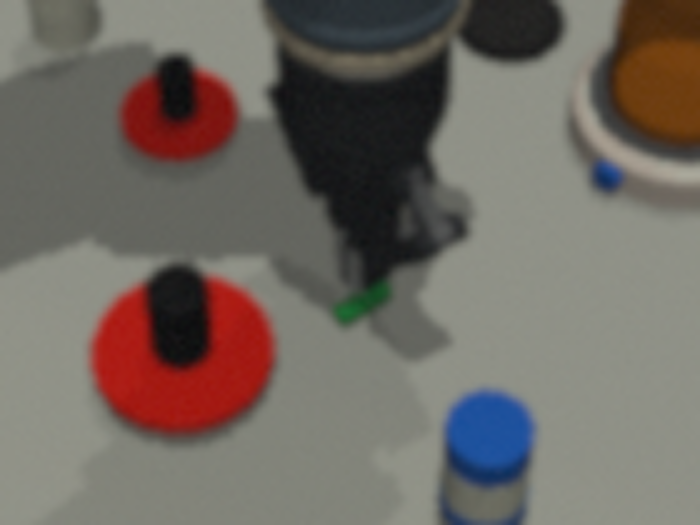

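The fingertips (crop 370,282) sit about 12–15 mm above the reported TCP and closed over the top of the bar, which is undisturbed at (362,302). I'll open and go lower, watching the force.

Emit:
move_arm:
  commands:
    - {"angular":[0,0,0],"dp":[0,0,0],"hand":0.35}
    - {"angular":[0,0,0],"dp":[0,0,0],"hand":0.35}
    - {"angular":[0,0,0],"dp":[0,0,0],"hand":0.35}
    - {"angular":[0,0,0],"dp":[0,0,0],"hand":0.35}
    - {"angular":[0,0,0],"dp":[0,0,0],"hand":0.35}
    - {"angular":[0,0,0],"dp":[0,0,0.4],"hand":0.35}
    - {"angular":[0,0,0],"dp":[0,0,0],"hand":0.35}
    - {"angular":[0,0,0],"dp":[0,0,0],"hand":0.35}

```text
t: 13.7
ee_pos: [0.4577, -0.1328, -0.0026]
eef_rot: [0.001, -0.026, 1.0, -0.003]
force: [0.0, -0.3, 0.5]
finger_gap: 0.0301
```

Emit:
move_arm:
  commands:
    - {"angular":[0,0,0],"dp":[0,0,0.4],"hand":0.35}
    - {"angular":[0,0,0],"dp":[0,0,0],"hand":0.35}
    - {"angular":[0,0,0],"dp":[0,0,0],"hand":0.35}

```text
t: 14.0
ee_pos: [0.4576, -0.1328, -0.0071]
eef_rot: [0.001, -0.026, 1.0, -0.003]
force: [-0.1, 0.6, 0.3]
finger_gap: 0.03
```

```bash
python3 -c "
from h import *
go(.457,-.1325,-.01)"
```

```text
tcp [ 0.4576 -0.1328 -0.0071] jaw yaw deg 93.0 zt [ 0.002 -0.005 -1.   ] gap 0.03 t 14.0 f [-0.1  0.6  0.3]
 dp cm [0.06 0.03 0.29]
 tool axes (cols) [[-0.999, -0.053], [-0.053, 0.999]] q7 1.69
```

Emit:
move_arm:
  commands:
    - {"angular":[0,0,0],"dp":[0,0,0.1],"hand":0.35}
    - {"angular":[0,0,0],"dp":[0,0,0],"hand":0}
    - {"angular":[0,0,0],"dp":[0,0,0],"hand":0}
    - {"angular":[0,0,0],"dp":[0,0,0],"hand":0}
    - {"angular":[0,0,0],"dp":[0,0,0],"hand":0}
    - {"angular":[0,0,0],"dp":[0,0,0],"hand":0}
    - {"angular":[0,0,0],"dp":[0,0,0],"hand":0}

```text
t: 14.7
ee_pos: [0.4577, -0.1328, -0.0081]
eef_rot: [0.001, -0.026, 1.0, -0.003]
force: [-0.3, -0.1, -0.0]
finger_gap: -0.0001
```

```bash
python3 - <<'E'
from h import *
im=robot.get_image('side');HUE["green"]=[(40,90)]
b,l=blobs(im,"green",s=70,v=30,mn=8);print(b)
print((proj("side",robot.state()["ee_pos"])-[240,220])*8)
t=robot.get_image('top');print(blobs(t,"green",s=70,v=30,mn=8)[0],proj("top",robot.state()["ee_pos"]))
cv2.imwrite('pics/bar4.png',np.hstack([cv2.resize(im[220:290,240:330],None,fx=5,fy=5,interpolation=2),cv2.resize(t[185:255,295:365],None,fx=5,fy=5,interpolation=2)]))
E
```

```text
[([286.3, 266.2], [282, 263, 10, 7, 31])]
[378.96447042 385.23679955]
[] [327.11425449 211.29682433]
```

View pics/bar4.png

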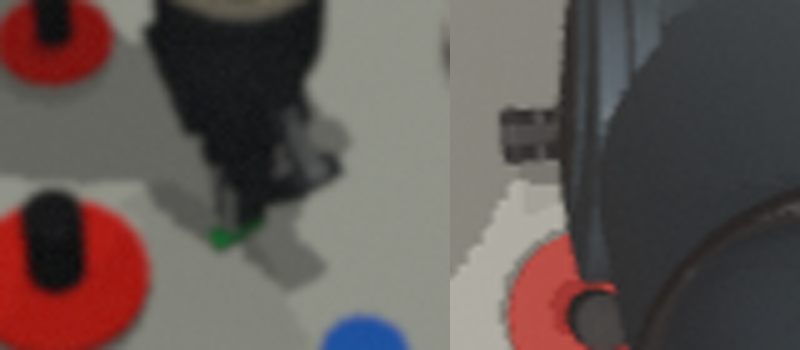

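The tips (crop 240,225) are still above the bar's top, so the offset is nearly 20 mm. I'll open and feel for the bench in small steps.

Emit:
move_arm:
  commands:
    - {"angular":[0,0,0],"dp":[0,0,0],"hand":0.32}
    - {"angular":[0,0,0],"dp":[0,0,0],"hand":0.32}
    - {"angular":[0,0,0],"dp":[0,0,0],"hand":0.32}
    - {"angular":[0,0,0],"dp":[0,0,0],"hand":0.32}
    - {"angular":[0,0,0],"dp":[0,0,0],"hand":0.32}
    - {"angular":[0,0,0],"dp":[0,0,0.4],"hand":0.32}
    - {"angular":[0,0,0],"dp":[0,0,0],"hand":0.32}
    - {"angular":[0,0,0],"dp":[0,0,0],"hand":0.32}

```text
t: 15.6
ee_pos: [0.4577, -0.1328, -0.0125]
eef_rot: [0.001, -0.026, 1.0, -0.003]
force: [-0.8, 0.2, 0.6]
finger_gap: 0.027
```

Emit:
move_arm:
  commands:
    - {"angular":[0,0,0],"dp":[0,0,0.3],"hand":0.32}
    - {"angular":[0,0,0],"dp":[0,0,0],"hand":0.32}
    - {"angular":[0,0,0],"dp":[0,0,0],"hand":0.32}

```text
t: 15.9
ee_pos: [0.4577, -0.1328, -0.0159]
eef_rot: [0.001, -0.026, 1.0, -0.003]
force: [-0.4, -0.2, 0.8]
finger_gap: 0.0272
```

Emit:
move_arm:
  commands:
    - {"angular":[0,0,0],"dp":[0,0,0.3],"hand":0.32}
    - {"angular":[0,0,0],"dp":[0,0,0],"hand":0.32}
    - {"angular":[0,0,0],"dp":[0,0,0],"hand":0.32}

```text
t: 16.2
ee_pos: [0.4577, -0.1328, -0.0191]
eef_rot: [0.001, -0.026, 1.0, -0.003]
force: [0.3, -0.5, 0.3]
finger_gap: 0.0276
```

Emit:
move_arm:
  commands:
    - {"angular":[0,0,0],"dp":[0,0,0],"hand":0}
    - {"angular":[0,0,0],"dp":[0,0,0],"hand":0}
    - {"angular":[0,0,0],"dp":[0,0,0],"hand":0}
    - {"angular":[0,0,0],"dp":[0,0,0],"hand":0}
    - {"angular":[0,0,0],"dp":[0,0,0],"hand":0}
    - {"angular":[0,0,0],"dp":[0,0,0],"hand":0}

```text
t: 16.8
ee_pos: [0.4578, -0.1328, -0.0188]
eef_rot: [0.001, -0.026, 1.0, -0.003]
force: [-0.5, 0.4, 0.4]
finger_gap: 0.009
```

Emit:
move_arm:
  commands:
    - {"angular":[0,0,0],"dp":[0,0,-1],"hand":0}
    - {"angular":[0,0,0],"dp":[0,0,-3],"hand":0}
    - {"angular":[0,0,0],"dp":[0,0,-4],"hand":0}
    - {"angular":[0,0,0],"dp":[0,0,-4],"hand":0}
    - {"angular":[0,0,0],"dp":[0,0,-4],"hand":0}
    - {"angular":[0,0,0],"dp":[0,0,0],"hand":0}
    - {"angular":[0,0,0],"dp":[0,0,0],"hand":0}

```text
t: 17.5
ee_pos: [0.4565, -0.1315, 0.1509]
eef_rot: [0.001, -0.026, 1.0, -0.003]
force: [-0.5, 0.2, -0.1]
finger_gap: 0.0094
```

```bash
python3 - <<'E'
from h import *
go(.657,-.1245,.16)
HUE["green"]=[(40,90)]
b,l=blobs(robot.get_image('side'),"green",s=70,v=30,mn=5);print(b)
for c,s in b: print("bar if at tool x,y: z?",[ (z,cast("side",c,z)[:2].round(3).tolist()) for z in(.15,.17,.19)])
print("mouth guess px",proj("top",[.657,-.1245,.116]),cast("top",[328.6,123.4],.116))
im=cv2.imread("pics/top0.png")
cv2.imwrite('pics/mouth.png',cv2.resize(im[100:165,290:360],None,fx=9,fy=9,interpolation=2))
E
```

```text
tcp [ 0.4565 -0.1315  0.1509] jaw yaw deg 93.0 zt [ 0.002 -0.005 -1.   ] gap 0.0094 t 17.5 f [-0.5  0.2 -0.1]
 dp cm [-20.06  -0.36  -0.88]
 tool axes (cols) [[-0.999, -0.053], [-0.053, 0.999]] q7 1.74
[([282.2, 218.6], [280, 215, 5, 7, 21])]
bar if at tool x,y: z? [(0.15, [0.458, -0.11]), (0.17, [0.448, -0.126]), (0.19, [0.438, -0.142])]
mouth guess px [326.10852453 123.65833678] [ 0.65741958 -0.13028295  0.116     ]
```

View pics/mouth.png

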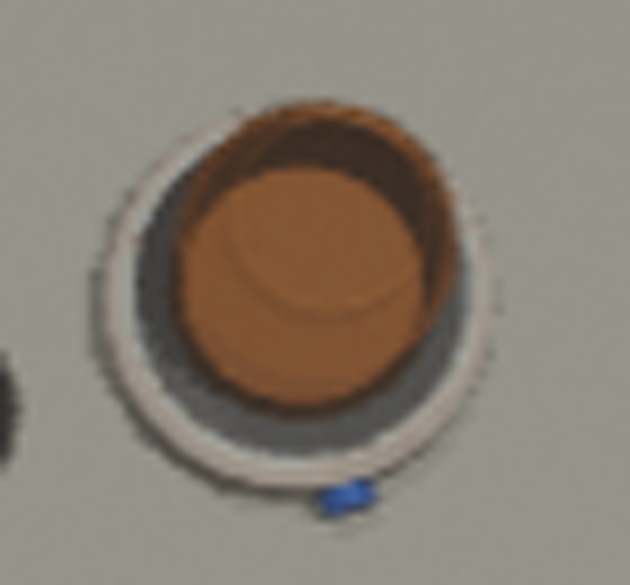

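The bar is held at about z 0.17 actual, which confirms the 20 mm fingertip offset. The faint mouth ring centred at crop (326,223), the stirrer ring and the pad-row extrapolation all agree on a mouth at (0.656, -0.125).

Emit:
move_arm:
  commands:
    - {"angular":[0,0,0],"dp":[-2,0,0],"hand":0}
    - {"angular":[0,0,0],"dp":[-3.5,-0.1,0],"hand":0}
    - {"angular":[0,0,0],"dp":[-3.5,-0.1,0],"hand":0}
    - {"angular":[0,0,0],"dp":[-3.5,-0.1,0],"hand":0}
    - {"angular":[0,0,0],"dp":[-3.5,0,0],"hand":0}
    - {"angular":[0,0,0],"dp":[-2,0,0],"hand":0}
    - {"angular":[0,0,0],"dp":[0,0,0],"hand":0}
    - {"angular":[0,0,0],"dp":[0,0,0],"hand":0}

```text
t: 18.35
ee_pos: [0.6356, -0.1241, 0.1397]
eef_rot: [-0.009, -0.026, 1.0, -0.001]
force: [-0.8, 0.2, 0.1]
finger_gap: 0.0086
```

```bash
python3 -c "
from h import *
go(.656,-.125,.107)"
```

```text
tcp [ 0.6356 -0.1241  0.1397] jaw yaw deg 93.0 zt [-0.017 -0.003 -1.   ] gap 0.0086 t 18.35 f [-0.8  0.2  0.1]
 dp cm [-2.09 -0.19  3.24]
 tool axes (cols) [[-0.998, -0.052], [-0.052, 0.999]] q7 1.68
```

Emit:
move_arm:
  commands:
    - {"angular":[0,-1,0],"dp":[-2.2,-0.2,0],"hand":0}
    - {"angular":[0,0,0],"dp":[0,0,0],"hand":0}
    - {"angular":[0,0,0],"dp":[0,0,0],"hand":0}
    - {"angular":[0,0,0],"dp":[0,0,2.5],"hand":0}
    - {"angular":[0,0,0],"dp":[0,0,0],"hand":0}
    - {"angular":[0,0,0],"dp":[0,0,0],"hand":0}

```text
t: 18.95
ee_pos: [0.6511, -0.1261, 0.1125]
eef_rot: [-0.004, -0.025, 1.0, -0.001]
force: [0.9, 0.5, 0.9]
finger_gap: 0.0089
```

```bash
python3 - <<'E'
from h import *
go(.656,-.125,.105)
E
```

```text
tcp [ 0.6511 -0.1261  0.1125] jaw yaw deg 92.9 zt [-0.007 -0.003 -1.   ] gap 0.0089 t 18.95 f [0.9 0.5 0.9]
 dp cm [-0.5   0.09  0.75]
 tool axes (cols) [[-0.999, -0.051], [-0.051, 0.999]] q7 1.68
```

Emit:
move_arm:
  commands:
    - {"angular":[0,-0.3,0],"dp":[-0.5,0.1,0.5],"hand":0}
    - {"angular":[0,0,0],"dp":[0,0,0],"hand":0}
    - {"angular":[0,0,0],"dp":[0,0,0],"hand":0}

```text
t: 19.25
ee_pos: [0.6566, -0.125, 0.1094]
eef_rot: [0.0, -0.025, 1.0, -0.001]
force: [0.3, -1.2, -0.7]
finger_gap: 0.0088
```

```bash
python3 - <<'E'
from h import *
go(.656,-.125,.105)
im=robot.get_image('side')
cv2.imwrite('pics/drop.png',cv2.resize(im[130:260,280:420],None,fx=4,fy=4,interpolation=2))
E
```

```text
tcp [ 0.6566 -0.125   0.1094] jaw yaw deg 92.9 zt [ 0.    -0.003 -1.   ] gap 0.0088 t 19.25 f [ 0.3 -1.2 -0.7]
 dp cm [0.06 0.01 0.44]
 tool axes (cols) [[-0.999, -0.05], [-0.05, 0.999]] q7 1.68
```

View pics/drop.png

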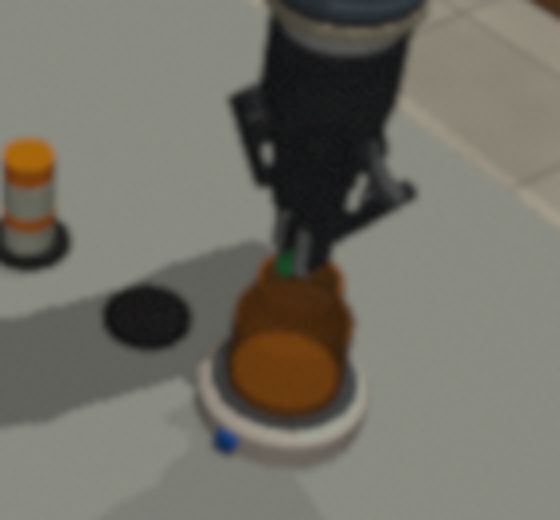

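The orange vial stands on its pad (crop 30,200), and the bar end (285,263) is inside the mouth's outline. Releasing.

Emit:
move_arm:
  commands:
    - {"angular":[0,0,0],"dp":[0,0,0.2],"hand":0}
    - {"angular":[0,0,0],"dp":[0,0,0],"hand":0.4}
    - {"angular":[0,0,0],"dp":[0,0,0],"hand":0.4}
    - {"angular":[0,0,0],"dp":[0,0,0],"hand":0.4}
    - {"angular":[0,0,0],"dp":[0,0,0],"hand":0.4}
    - {"angular":[0,0,0],"dp":[0,0,-3],"hand":0.6}
    - {"angular":[0,0,0],"dp":[0,0,-3],"hand":0.6}
    - {"angular":[0,0,0],"dp":[0,0,0],"hand":0.6}

```text
t: 20.1
ee_pos: [0.6562, -0.1247, 0.1687]
eef_rot: [-0.001, -0.025, 1.0, -0.001]
force: [0.5, -0.1, -0.4]
finger_gap: 0.0512
```

```bash
python3 - <<'E'
from h import *
HUE["green"]=[(40,90)]
for n in("side","top"): print(n,blobs(robot.get_image(n),"green",s=60,v=25,mn=4)[0])
print(cast("side",[250,222],.045),cast("top",[268.6,219.4],.045),tri([269.1,219.8],[250.6,228.4]))
go(.4385,.017,.16)
E
```

```text
side []
top []
[0.43558296 0.00863483 0.045     ] [0.43977576 0.01806879 0.045     ] [0.43973106 0.01839209 0.00857942]
tcp [ 0.6545 -0.1244  0.1653] jaw yaw deg 92.9 zt [-0.006 -0.002 -1.   ] gap 0.0516 t 20.2 f [ 0.7 -0.1 -0.4]
 dp cm [20.85 15.22  0.63]
 tool axes (cols) [[-0.999, -0.051], [-0.051, 0.999]] q7 1.68
```

Emit:
move_arm:
  commands:
    - {"angular":[0,0,0],"dp":[2,1.5,0],"hand":0.6}
    - {"angular":[0,0,0],"dp":[3.5,2.5,0],"hand":0.6}
    - {"angular":[0,0,0],"dp":[3.5,2.5,0],"hand":0.6}
    - {"angular":[0,0,0],"dp":[3.5,2.5,0],"hand":0.6}
    - {"angular":[0,0,0],"dp":[3.5,2.5,0],"hand":0.6}
    - {"angular":[0,0,0],"dp":[2,1.5,0],"hand":0.6}
    - {"angular":[0,0,0],"dp":[0,0,0],"hand":0.6}
    - {"angular":[0,0,0],"dp":[0,0,0],"hand":0.6}

```text
t: 21.0
ee_pos: [0.4556, -0.0008, 0.1579]
eef_rot: [-0.009, -0.025, 1.0, -0.001]
force: [-0.3, -0.7, 0.9]
finger_gap: 0.051
```

```bash
python3 - <<'E'
from h import *
HUE["green"]=[(40,90)]
im=robot.get_image("top");print(blobs(im,"green",s=50,v=20,mn=3)[0])
cv2.imwrite('pics/inb.png',cv2.resize(im[100:165,290:360],None,fx=9,fy=9,interpolation=2))
go(.4395,.018,.1)
E
```

```text
[([327.1, 129.6], [326, 127, 4, 6, 19])]
tcp [ 0.4557 -0.0009  0.1578] jaw yaw deg 92.9 zt [-0.019 -0.002 -1.   ] gap 0.051 t 21.05 f [-0.4 -0.4  0.5]
 dp cm [1.41 1.97 5.8 ]
 tool axes (cols) [[-0.999, -0.05], [-0.05, 0.999]] q7 1.46
```

View pics/inb.png

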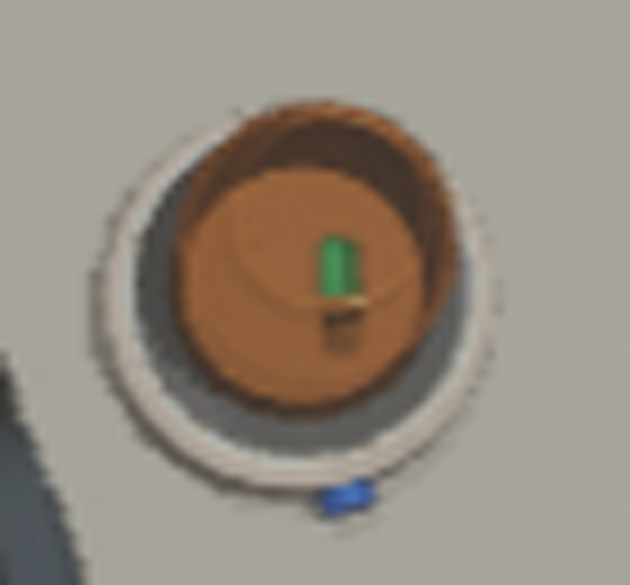

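The bar lies on the bottle floor, seen through the mouth at crop (337,268). Now the lid.

Emit:
move_arm:
  commands:
    - {"angular":[0,-1.1,0],"dp":[1.5,2,2],"hand":0.6}
    - {"angular":[0,0,0],"dp":[0,0,0],"hand":0.6}
    - {"angular":[0,0,0],"dp":[0,0,3],"hand":0.6}
    - {"angular":[0,0,0],"dp":[0,0,3],"hand":0.6}
    - {"angular":[0,0,0],"dp":[0,0,0],"hand":0.6}
    - {"angular":[0,0,0],"dp":[0,0,0],"hand":0.6}

```text
t: 21.65
ee_pos: [0.4461, 0.0151, 0.0753]
eef_rot: [0.002, -0.022, 1.0, -0.001]
force: [-0.2, 0.1, -0.1]
finger_gap: 0.0514
```

```bash
python3 - <<'E'
from h import *
go(.4395,.018,.005)
E
```

```text
tcp [0.4461 0.0151 0.0753] jaw yaw deg 92.5 zt [ 0.005 -0.002 -1.   ] gap 0.0514 t 21.65 f [-0.2  0.1 -0.1]
 dp cm [0.68 0.33 7.03]
 tool axes (cols) [[-0.999, -0.044], [-0.044, 0.999]] q7 1.37
```

Emit:
move_arm:
  commands:
    - {"angular":[0,0.3,0],"dp":[0.7,0.35,0],"hand":0.6}
    - {"angular":[0,0,0],"dp":[0,0,0],"hand":0.6}
    - {"angular":[0,0,0],"dp":[0,0,2],"hand":0.6}
    - {"angular":[0,0,0],"dp":[0,0,2],"hand":0.6}
    - {"angular":[0,0,0],"dp":[0,0,0],"hand":0.6}
    - {"angular":[0,0,0],"dp":[0,0,0],"hand":0.6}

```text
t: 22.25
ee_pos: [0.4432, 0.0182, 0.0402]
eef_rot: [0.004, -0.021, 1.0, -0.001]
force: [0.3, -0.9, -0.3]
finger_gap: 0.0513
```

```bash
python3 - <<'E'
from h import *
go(.4395,.018,.005)
E
```

```text
tcp [0.4432 0.0182 0.0402] jaw yaw deg 92.4 zt [ 0.009 -0.002 -1.   ] gap 0.0513 t 22.25 f [ 0.3 -0.9 -0.3]
 dp cm [0.4  0.   3.52]
 tool axes (cols) [[-0.999, -0.042], [-0.042, 0.999]] q7 1.34
```

Emit:
move_arm:
  commands:
    - {"angular":[0,0.6,0],"dp":[0.4,0,1.8],"hand":0.6}
    - {"angular":[0,0,0],"dp":[0,0,0],"hand":0.6}
    - {"angular":[0,0,0],"dp":[0,0,0],"hand":0.6}
    - {"angular":[0,0,0],"dp":[0.1,0,1.4],"hand":0.6}
    - {"angular":[0,0,0],"dp":[0,0,0],"hand":0.6}
    - {"angular":[0,0,0],"dp":[0,0,0],"hand":0.6}

```text
t: 22.85
ee_pos: [0.4425, 0.0182, 0.0143]
eef_rot: [0.004, -0.021, 1.0, -0.001]
force: [0.2, -0.0, 0.4]
finger_gap: 0.0513
```

```bash
python3 - <<'E'
from h import *
go(.4395,.018,.005)
E
```

```text
tcp [0.4425 0.0182 0.0143] jaw yaw deg 92.4 zt [ 0.007 -0.001 -1.   ] gap 0.0513 t 22.85 f [ 0.2 -0.   0.4]
 dp cm [ 0.3  -0.    0.93]
 tool axes (cols) [[-0.999, -0.042], [-0.042, 0.999]] q7 1.33
```

Emit:
move_arm:
  commands:
    - {"angular":[0,0.4,0],"dp":[0.3,0,0.8],"hand":0.6}
    - {"angular":[0,0,0],"dp":[0,0,0],"hand":0.6}
    - {"angular":[0,0,0],"dp":[0,0,0],"hand":0.6}

```text
t: 23.15
ee_pos: [0.4402, 0.0181, 0.0073]
eef_rot: [0.001, -0.021, 1.0, -0.001]
force: [-0.4, 0.2, -0.3]
finger_gap: 0.0514
```

```bash
python3 - <<'E'
from h import *
go(.4395,.018,.005)
E
```

```text
tcp [0.4402 0.0181 0.0073] jaw yaw deg 92.4 zt [ 0.002 -0.001 -1.   ] gap 0.0514 t 23.15 f [-0.4  0.2 -0.3]
 dp cm [ 0.07 -0.    0.23]
 tool axes (cols) [[-0.999, -0.042], [-0.042, 0.999]] q7 1.33
```

Emit:
move_arm:
  commands:
    - {"angular":[0,0,0],"dp":[0,0,0.1],"hand":0}
    - {"angular":[0,0,0],"dp":[0,0,0],"hand":0}
    - {"angular":[0,0,0],"dp":[0,0,0],"hand":0}
    - {"angular":[0,0,0],"dp":[0,0,0],"hand":0}
    - {"angular":[0,0,0],"dp":[0,0,0],"hand":0}
    - {"angular":[0,0,0],"dp":[0,0,0],"hand":0}
    - {"angular":[0,0,0],"dp":[0,0,0],"hand":0}
    - {"angular":[0,0,0],"dp":[0,0,0],"hand":0}

```text
t: 23.95
ee_pos: [0.4403, 0.018, 0.0066]
eef_rot: [0.001, -0.021, 1.0, -0.001]
force: [-0.2, 0.6, 0.4]
finger_gap: 0.0199
```

Emit:
move_arm:
  commands:
    - {"angular":[0,0,0],"dp":[0,0,-1],"hand":0}
    - {"angular":[0,0,0],"dp":[0,0,-3],"hand":0}
    - {"angular":[0,0,0],"dp":[0,0,-4],"hand":0}
    - {"angular":[0,0,0],"dp":[0,0,-4],"hand":0}
    - {"angular":[0,0,0],"dp":[0,0,-3],"hand":0}
    - {"angular":[0,0,0],"dp":[0,0,0],"hand":0}
    - {"angular":[0,0,0],"dp":[0,0,0],"hand":0}

```text
t: 24.65
ee_pos: [0.4385, 0.0184, 0.1655]
eef_rot: [0.001, -0.021, 1.0, -0.001]
force: [-0.3, 0.7, -0.4]
finger_gap: 0.0196
```

```bash
python3 - <<'E'
from h import *
go(.656,-.125,.16)
E
```

```text
tcp [0.4385 0.0184 0.1655] jaw yaw deg 92.4 zt [ 0.001 -0.001 -1.   ] gap 0.0196 t 24.65 f [-0.3  0.7 -0.4]
 dp cm [-21.12 -15.24   0.6 ]
 tool axes (cols) [[-0.999, -0.042], [-0.042, 0.999]] q7 1.4
```

Emit:
move_arm:
  commands:
    - {"angular":[0,0,0],"dp":[-2,-1.5,-0.3],"hand":0}
    - {"angular":[0,0,0],"dp":[-3.5,-2.5,0],"hand":0}
    - {"angular":[0,0,0],"dp":[-3.5,-2.5,0],"hand":0}
    - {"angular":[0,0,0],"dp":[-3.5,-2.5,0],"hand":0}
    - {"angular":[0,0,0],"dp":[-3.5,-2.5,0],"hand":0}
    - {"angular":[0,0,0],"dp":[-2,-1.5,0],"hand":0}
    - {"angular":[0,0,0],"dp":[0,0,0],"hand":0}
    - {"angular":[0,0,0],"dp":[0,0,0],"hand":0}

```text
t: 25.45
ee_pos: [0.624, -0.1074, 0.1585]
eef_rot: [-0.007, -0.023, 1.0, -0.0]
force: [0.3, 0.0, -0.8]
finger_gap: 0.0199
```

```bash
python3 - <<'E'
from h import *
go(.656,-.125,.14)
E
```

```text
tcp [ 0.624  -0.1074  0.1585] jaw yaw deg 92.7 zt [-0.015 -0.001 -1.   ] gap 0.0199 t 25.45 f [ 0.3  0.  -0.8]
 dp cm [-3.15 -1.91  1.8 ]
 tool axes (cols) [[-0.999, -0.046], [-0.046, 0.999]] q7 1.66
```

Emit:
move_arm:
  commands:
    - {"angular":[0,-0.9,0],"dp":[-3.1,-1.9,0],"hand":0}
    - {"angular":[0,0,0],"dp":[0,0,0],"hand":0}
    - {"angular":[0,0,0],"dp":[0,0,0],"hand":0}
    - {"angular":[0,0,0],"dp":[0,0,1.3],"hand":0}
    - {"angular":[0,0,0],"dp":[0,0,0],"hand":0}
    - {"angular":[0,0,0],"dp":[0,0,0],"hand":0}

```text
t: 26.05
ee_pos: [0.6503, -0.1199, 0.1409]
eef_rot: [-0.004, -0.026, 1.0, 0.001]
force: [-0.7, 0.4, 0.4]
finger_gap: 0.0199
```

```bash
python3 - <<'E'
from h import *
go(.656,-.125,.128)
E
```

```text
tcp [ 0.6503 -0.1199  0.1409] jaw yaw deg 92.9 zt [-0.008  0.003 -1.   ] gap 0.0199 t 26.05 f [-0.7  0.4  0.4]
 dp cm [-0.55 -0.54  1.28]
 tool axes (cols) [[-0.999, -0.051], [-0.051, 0.999]] q7 1.68
```

Emit:
move_arm:
  commands:
    - {"angular":[0.2,-0.4,0],"dp":[-0.55,-0.6,0],"hand":0}
    - {"angular":[0,0,0],"dp":[0,0,0],"hand":0}
    - {"angular":[0,0,0],"dp":[0,0,0],"hand":0}
    - {"angular":[0,0,0],"dp":[0,0,1],"hand":0}
    - {"angular":[0,0,0],"dp":[0,0,0],"hand":0}
    - {"angular":[0,0,0],"dp":[0,0,0],"hand":0}

```text
t: 26.65
ee_pos: [0.6564, -0.1257, 0.1305]
eef_rot: [0.0, -0.026, 1.0, -0.0]
force: [-0.2, -0.2, -0.7]
finger_gap: 0.0202
```

```bash
python3 - <<'E'
from h import *
go(.656,-.125,.1126)
im=robot.get_image('side')
b,l=blobs(im,"red");print(b)
cv2.imwrite('pics/lid1.png',cv2.resize(im[130:260,280:420],None,fx=4,fy=4,interpolation=2))
E
```

```text
tcp [ 0.6564 -0.1257  0.1305] jaw yaw deg 93.0 zt [ 0.001 -0.001 -1.   ] gap 0.0202 t 26.65 f [-0.2 -0.2 -0.7]
 dp cm [0.04 0.08 1.79]
 tool axes (cols) [[-0.999, -0.052], [-0.052, 0.999]] q7 1.68
[([24.1, 108.8], [22, 106, 5, 7, 25]), ([353.8, 195.6], [342, 186, 26, 18, 281]), ([174.6, 212.4], [159, 200, 32, 24, 492]), ([251.2, 277.1], [233, 260, 37, 32, 761])]
```

View pics/lid1.png

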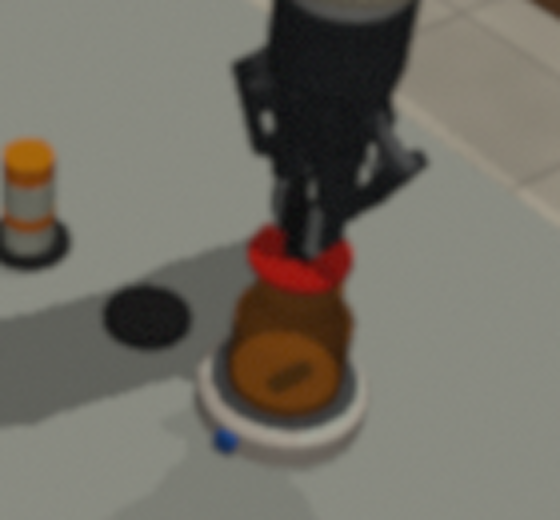

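The lid's flange at crop (300,258) is centred over the bottle axis at about x = 302. Lowering.

Emit:
move_arm:
  commands:
    - {"angular":[0,0,0],"dp":[0,0.05,0.9],"hand":0}
    - {"angular":[0,0,0],"dp":[0,0,0],"hand":0}
    - {"angular":[0,0,0],"dp":[0,0,0],"hand":0}

```text
t: 27.0
ee_pos: [0.6561, -0.125, 0.1204]
eef_rot: [-0.0, -0.026, 1.0, -0.0]
force: [-0.2, -0.4, -1.1]
finger_gap: 0.0201
```

```bash
python3 - <<'E'
from h import *
go(.656,-.125,.1126)
E
```

```text
tcp [ 0.6561 -0.125   0.1204] jaw yaw deg 93.0 zt [-0.    -0.001 -1.   ] gap 0.0201 t 27.0 f [-0.2 -0.4 -1.1]
 dp cm [0.01 0.01 0.78]
 tool axes (cols) [[-0.999, -0.052], [-0.052, 0.999]] q7 1.68
```

Emit:
move_arm:
  commands:
    - {"angular":[0,0,0],"dp":[0,0,0.5],"hand":0}
    - {"angular":[0,0,0],"dp":[0,0,0],"hand":0}
    - {"angular":[0,0,0],"dp":[0,0,0.25],"hand":0}
    - {"angular":[0,0,0],"dp":[0,0,0],"hand":0}
    - {"angular":[0,0,0],"dp":[0,0,0],"hand":0}

```text
t: 27.5
ee_pos: [0.6566, -0.1251, 0.1128]
eef_rot: [0.001, -0.026, 1.0, -0.0]
force: [-0.1, 0.1, -0.2]
finger_gap: 0.0197
```

Emit:
move_arm:
  commands:
    - {"angular":[0,0,0],"dp":[0,0,0.2],"hand":0}
    - {"angular":[0,0,0],"dp":[0,0,0],"hand":0}
    - {"angular":[0,0,0],"dp":[0,0,0],"hand":0}

```text
t: 27.8
ee_pos: [0.6569, -0.1254, 0.1133]
eef_rot: [0.002, -0.026, 1.0, -0.001]
force: [0.3, 0.3, -1.0]
finger_gap: 0.0201
```

The tool stops at 0.113, the expected seating height, so the lid is on the rim. Release and rise.

Emit:
move_arm:
  commands:
    - {"angular":[0,0,0],"dp":[0,0,0],"hand":0.5}
    - {"angular":[0,0,0],"dp":[0,0,0],"hand":0.5}
    - {"angular":[0,0,0],"dp":[0,0,0],"hand":0.5}
    - {"angular":[0,0,0],"dp":[0,0,0],"hand":0.5}
    - {"angular":[0,0,0],"dp":[0,0,-2],"hand":0.5}
    - {"angular":[0,0,0],"dp":[0,0,-4],"hand":0.6}
    - {"angular":[0,0,0],"dp":[0,0,-3],"hand":1}
    - {"angular":[0,0,0],"dp":[0,0,0],"hand":1}

```text
t: 28.6
ee_pos: [0.6556, -0.1251, 0.2035]
eef_rot: [-0.001, -0.026, 1.0, -0.0]
force: [0.1, 0.0, 0.5]
finger_gap: 0.0777
```

```bash
python3 - <<'E'
from h import *
go(.4352,-.259,.15)
E
```

```text
tcp [ 0.6556 -0.1251  0.2035] jaw yaw deg 93.0 zt [-0.002 -0.    -1.   ] gap 0.0777 t 28.6 f [0.1 0.  0.5]
 dp cm [ 22.69 -12.24   5.4 ]
 tool axes (cols) [[-0.999, -0.052], [-0.052, 0.999]] q7 1.69
```

Emit:
move_arm:
  commands:
    - {"angular":[0,0,0],"dp":[2,-1,0],"hand":1}
    - {"angular":[0,0,0],"dp":[3.7,-2,0],"hand":1}
    - {"angular":[0,0,0],"dp":[3.7,-2,0],"hand":1}
    - {"angular":[0,0,0],"dp":[3.7,-2,0],"hand":1}
    - {"angular":[0,0,0],"dp":[3.7,-2,0.5],"hand":1}
    - {"angular":[0,0,0],"dp":[2,-1,0.5],"hand":1}
    - {"angular":[0,0,0],"dp":[0,0,0],"hand":1}
    - {"angular":[0,0,0],"dp":[0,0,0],"hand":1}

```text
t: 29.4
ee_pos: [0.4657, -0.2367, 0.1899]
eef_rot: [-0.001, -0.026, 1.0, 0.001]
force: [-0.3, 0.7, -0.1]
finger_gap: 0.0853
```

```bash
python3 - <<'E'
from h import *
go(.4352,-.259,.1)
b,l=blobs(robot.get_image('side'),"red");print(b)
t=robot.get_image('top');print(blobs(t,"red")[0],proj("top",[.656,-.125,.122]),blobs(t,"blue")[0])
cv2.imwrite('pics/lid2.png',cv2.resize(t[90:250,200:420],None,fx=3.5,fy=3.5,interpolation=2))
E
```

```text
tcp [ 0.4657 -0.2367  0.1899] jaw yaw deg 93.0 zt [-0.002  0.001 -1.   ] gap 0.0853 t 29.4 f [-0.3  0.7 -0.1]
 dp cm [ 3.14 -2.07  8.99]
 tool axes (cols) [[-0.999, -0.053], [-0.053, 0.999]] q7 1.96
[([355.0, 200.2], [344, 190, 23, 19, 291]), ([174.6, 212.4], [159, 200, 32, 24, 493]), ([251.2, 277.2], [233, 260, 37, 32, 753])]
[([326.0, 124.3], [313, 111, 28, 27, 496]), ([323.1, 247.7], [307, 231, 34, 35, 803]), ([206.3, 279.4], [189, 263, 34, 35, 768])] [326.596494   123.39884052] [([384.0, 218.0], [377, 211, 15, 15, 191]), ([19.6, 325.4], [0, 300, 39, 52, 1678])]
```

View pics/lid2.png

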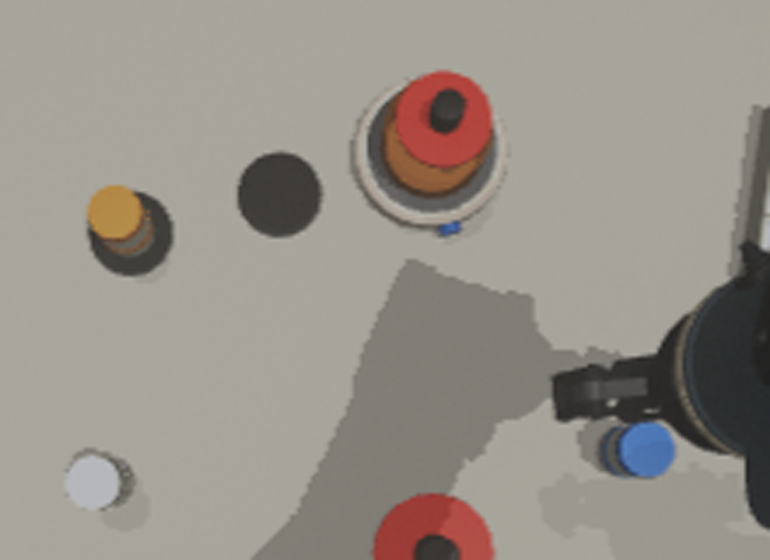

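The lid is seated: flange at top px (326,124) against an expected (326.6,123.4). The orange vial is on its pad. Now the blue vial.

Emit:
move_arm:
  commands:
    - {"angular":[0,0,0],"dp":[3.3,-2.2,2],"hand":1}
    - {"angular":[0,0,0],"dp":[0,0,0],"hand":1}
    - {"angular":[0,0,0],"dp":[0,0,3],"hand":1}
    - {"angular":[0,0,0],"dp":[0,0,3],"hand":1}
    - {"angular":[0,0,0],"dp":[0,0,0],"hand":1}
    - {"angular":[0,0,0],"dp":[0,0,0],"hand":1}

```text
t: 30.1
ee_pos: [0.4416, -0.2572, 0.1084]
eef_rot: [0.001, -0.032, 0.999, 0.001]
force: [0.7, -0.3, 1.6]
finger_gap: 0.0853
```

```bash
python3 - <<'E'
from h import *
go(.4352,-.259,.03)
E
```

```text
tcp [ 0.4416 -0.2572  0.1084] jaw yaw deg 93.6 zt [ 0.003  0.001 -1.   ] gap 0.0853 t 30.1 f [ 0.7 -0.3  1.6]
 dp cm [ 0.68 -0.15  7.84]
 tool axes (cols) [[-0.998, -0.064], [-0.064, 0.998]] q7 2.01
```

Emit:
move_arm:
  commands:
    - {"angular":[0,0.3,0],"dp":[0.7,-0.15,0],"hand":1}
    - {"angular":[0,0,0],"dp":[0,0,0],"hand":1}
    - {"angular":[0,0,0],"dp":[0.1,0,2.5],"hand":1}
    - {"angular":[0,0,0],"dp":[0.1,0,2.5],"hand":1}
    - {"angular":[0,0,0],"dp":[0,0,0],"hand":1}
    - {"angular":[0,0,0],"dp":[0,0,0],"hand":1}

```text
t: 30.7
ee_pos: [0.4371, -0.261, 0.0641]
eef_rot: [0.003, -0.032, 0.999, -0.002]
force: [0.2, -0.1, -0.3]
finger_gap: 0.0854
```

```bash
python3 - <<'E'
from h import *
go(.4352,-.259,.03)
E
```

```text
tcp [ 0.4371 -0.261   0.0641] jaw yaw deg 93.7 zt [ 0.007 -0.004 -1.   ] gap 0.0854 t 30.7 f [ 0.2 -0.1 -0.3]
 dp cm [0.2  0.22 3.41]
 tool axes (cols) [[-0.998, -0.065], [-0.065, 0.998]] q7 2.01
```

Emit:
move_arm:
  commands:
    - {"angular":[-0.2,0.5,0],"dp":[0.3,0.2,1.8],"hand":1}
    - {"angular":[0,0,0],"dp":[0,0,0],"hand":1}
    - {"angular":[0,0,0],"dp":[0,0,0],"hand":1}
    - {"angular":[0,0,0],"dp":[0.1,0,1.8],"hand":1}
    - {"angular":[0,0,0],"dp":[0,0,0],"hand":1}
    - {"angular":[0,0,0],"dp":[0,0,0],"hand":1}

```text
t: 31.3
ee_pos: [0.4378, -0.2619, 0.0358]
eef_rot: [0.004, -0.032, 0.999, -0.003]
force: [-0.5, 0.1, -0.6]
finger_gap: 0.0855
```

```bash
python3 - <<'E'
from h import *
go(.4352,-.259,.034)
E
```

```text
tcp [ 0.4378 -0.2619  0.0358] jaw yaw deg 93.7 zt [ 0.008 -0.006 -1.   ] gap 0.0855 t 31.3 f [-0.5  0.1 -0.6]
 dp cm [0.24 0.31 0.18]
 tool axes (cols) [[-0.998, -0.064], [-0.064, 0.998]] q7 2.0
```

Emit:
move_arm:
  commands:
    - {"angular":[-0.35,0.45,0],"dp":[0.25,0.3,0.1],"hand":1}
    - {"angular":[0,0,0],"dp":[0,0,0],"hand":1}
    - {"angular":[0,0,0],"dp":[0,0,0],"hand":0}
    - {"angular":[0,0,0],"dp":[0,0,0],"hand":0}
    - {"angular":[0,0,0],"dp":[0,0,0],"hand":0}
    - {"angular":[0,0,0],"dp":[0,0,0],"hand":0}
    - {"angular":[0,0,0],"dp":[0,0,0],"hand":0}
    - {"angular":[0,0,0],"dp":[0,0,0],"hand":0}

```text
t: 32.1
ee_pos: [0.4362, -0.2595, 0.0378]
eef_rot: [0.001, -0.032, 0.999, -0.001]
force: [0.2, 0.7, 1.1]
finger_gap: 0.0361
```

Emit:
move_arm:
  commands:
    - {"angular":[0,0,0],"dp":[0,0,0],"hand":0}
    - {"angular":[0,0,0],"dp":[0,0,0],"hand":0}
    - {"angular":[0,0,0],"dp":[0,0,0],"hand":0}

```text
t: 32.4
ee_pos: [0.4363, -0.2595, 0.0378]
eef_rot: [0.001, -0.032, 0.999, -0.001]
force: [-0.8, 0.2, 2.0]
finger_gap: 0.0358
```

```bash
python3 - <<'E'
from h import *
go(.6336,-.0125,.1)
E
```

```text
tcp [ 0.4363 -0.2595  0.0378] jaw yaw deg 93.7 zt [ 0.003 -0.002 -1.   ] gap 0.0358 t 32.4 f [-0.8  0.2  2. ]
 dp cm [-21.28  23.38  -6.21]
 tool axes (cols) [[-0.998, -0.064], [-0.064, 0.998]] q7 2.0
```

Emit:
move_arm:
  commands:
    - {"angular":[0,0,0],"dp":[0,0,-2],"hand":0}
    - {"angular":[0,0,0],"dp":[0,0,-3],"hand":0}
    - {"angular":[0,0,0],"dp":[-1,1.5,-2],"hand":0}
    - {"angular":[0,0,0],"dp":[-1,3.5,0],"hand":0}
    - {"angular":[0,0,0],"dp":[-1,4,0],"hand":0}
    - {"angular":[0,0,0],"dp":[-1,4,0],"hand":0}
    - {"angular":[0,0,0],"dp":[-0.5,4,0],"hand":0}
    - {"angular":[0,0,0],"dp":[-0.5,3,0],"hand":0}

```text
t: 33.2
ee_pos: [0.4741, -0.0555, 0.109]
eef_rot: [0.001, -0.026, 1.0, -0.001]
force: [1.5, 0.3, -1.0]
finger_gap: 0.036
```

```bash
python3 - <<'E'
from h import *
go(.6336,-.0125,.08)
E
```

```text
tcp [ 0.4741 -0.0555  0.109 ] jaw yaw deg 93.0 zt [ 0.002 -0.003 -1.   ] gap 0.036 t 33.2 f [ 1.5  0.3 -1. ]
 dp cm [-16.15   3.46   2.92]
 tool axes (cols) [[-0.999, -0.052], [-0.052, 0.999]] q7 1.58
```

Emit:
move_arm:
  commands:
    - {"angular":[0,0,0],"dp":[-1,2.2,0],"hand":0}
    - {"angular":[0,0,0],"dp":[-2.5,0,0],"hand":0}
    - {"angular":[0,0,0],"dp":[-3,0,0],"hand":0}
    - {"angular":[0,0,0],"dp":[-3,0,0],"hand":0}
    - {"angular":[0,0,0],"dp":[-2.5,0,0.5],"hand":0}
    - {"angular":[0,0,0],"dp":[0,0,0],"hand":0}
    - {"angular":[0,0,0],"dp":[0,0,0],"hand":0}

```text
t: 33.9
ee_pos: [0.595, -0.0173, 0.1021]
eef_rot: [-0.001, -0.032, 0.999, -0.0]
force: [-1.5, 0.3, -0.3]
finger_gap: 0.0361
```

```bash
python3 - <<'E'
from h import *
go(.6336,-.0125,.06)
E
```

```text
tcp [ 0.595  -0.0173  0.1021] jaw yaw deg 93.6 zt [-0.002 -0.001 -1.   ] gap 0.0361 t 33.9 f [-1.5  0.3 -0.3]
 dp cm [-3.89  0.24  4.2 ]
 tool axes (cols) [[-0.998, -0.064], [-0.064, 0.998]] q7 1.53
```

Emit:
move_arm:
  commands:
    - {"angular":[0,0,0],"dp":[-2,0.1,0],"hand":0}
    - {"angular":[0,0,0],"dp":[-1.2,0,0.5],"hand":0}
    - {"angular":[0,0,0],"dp":[0,0,0],"hand":0}
    - {"angular":[0,0,0],"dp":[0,0,1.5],"hand":0}
    - {"angular":[0,0,0],"dp":[0,0,1.5],"hand":0}
    - {"angular":[0,0,0],"dp":[0,0,0],"hand":0}
    - {"angular":[0,0,0],"dp":[0,0,0],"hand":0}

```text
t: 34.6
ee_pos: [0.6213, -0.0158, 0.0657]
eef_rot: [-0.004, -0.031, 1.0, -0.001]
force: [-0.4, 0.2, -0.7]
finger_gap: 0.0362
```

```bash
python3 - <<'E'
from h import *
go(.6336,-.0125,.042)
E
```

```text
tcp [ 0.6213 -0.0158  0.0657] jaw yaw deg 93.6 zt [-0.007 -0.002 -1.   ] gap 0.0362 t 34.6 f [-0.4  0.2 -0.7]
 dp cm [-1.27  0.26  2.36]
 tool axes (cols) [[-0.998, -0.062], [-0.062, 0.998]] q7 1.53
```

Emit:
move_arm:
  commands:
    - {"angular":[0,-0.4,0],"dp":[-1.3,0.3,0],"hand":0}
    - {"angular":[0,0,0],"dp":[0,0,0],"hand":0}
    - {"angular":[0,0,0],"dp":[0,0,0],"hand":0}
    - {"angular":[0,0,0],"dp":[0,0,1.3],"hand":0}
    - {"angular":[0,0,0],"dp":[0,0,0],"hand":0}
    - {"angular":[0,0,0],"dp":[0,0,0],"hand":0}

```text
t: 35.2
ee_pos: [0.6359, -0.0118, 0.0538]
eef_rot: [0.001, -0.031, 1.0, -0.001]
force: [0.5, -0.8, -0.7]
finger_gap: 0.036
```

```bash
python3 - <<'E'
from h import *
go(.6336,-.0125,.042)
E
```

```text
tcp [ 0.6359 -0.0118  0.0538] jaw yaw deg 93.6 zt [ 0.003 -0.001 -1.   ] gap 0.036 t 35.2 f [ 0.5 -0.8 -0.7]
 dp cm [ 0.24 -0.06  1.18]
 tool axes (cols) [[-0.998, -0.062], [-0.062, 0.998]] q7 1.52
```

Emit:
move_arm:
  commands:
    - {"angular":[0,0.2,0],"dp":[0.25,-0.05,0.8],"hand":0}
    - {"angular":[0,0,0],"dp":[0,0,0],"hand":0}
    - {"angular":[0,0,0],"dp":[0,0,0],"hand":0}
    - {"angular":[0,0,0],"dp":[0,0,0.3],"hand":0}
    - {"angular":[0,0,0],"dp":[0,0,0],"hand":0}
    - {"angular":[0,0,0],"dp":[0,0,0],"hand":0}

```text
t: 35.8
ee_pos: [0.6332, -0.0127, 0.042]
eef_rot: [-0.0, -0.031, 1.0, -0.001]
force: [0.7, -0.4, -1.2]
finger_gap: 0.036
```

```bash
python3 - <<'E'
from h import *
go(.6336,-.0125,.042)
E
```

```text
tcp [ 0.6332 -0.0127  0.042 ] jaw yaw deg 93.5 zt [-0.001 -0.001 -1.   ] gap 0.036 t 35.8 f [ 0.7 -0.4 -1.2]
 dp cm [-0.04  0.02 -0.  ]
 tool axes (cols) [[-0.998, -0.062], [-0.062, 0.998]] q7 1.52
```

On the pad. Release with a modest opening and rise.

Emit:
move_arm:
  commands:
    - {"angular":[0,0,0],"dp":[0,0,0],"hand":0.65}
    - {"angular":[0,0,0],"dp":[0,0,0],"hand":0.65}
    - {"angular":[0,0,0],"dp":[0,0,0],"hand":0.65}
    - {"angular":[0,0,0],"dp":[0,0,0],"hand":0.65}
    - {"angular":[0,0,0],"dp":[0,0,0],"hand":0.65}
    - {"angular":[0,0,0],"dp":[0,0,-2],"hand":0.65}
    - {"angular":[0,0,0],"dp":[0,0,-3],"hand":0.65}
    - {"angular":[0,0,0],"dp":[0,0,-4],"hand":0.65}

```text
t: 36.6
ee_pos: [0.6296, -0.0125, 0.1286]
eef_rot: [-0.006, -0.031, 0.999, -0.001]
force: [0.6, -1.0, -0.5]
finger_gap: 0.0553
```

Emit:
move_arm:
  commands:
    - {"angular":[0,0,0],"dp":[0,0,-4],"hand":0.65}
    - {"angular":[0,0,0],"dp":[2,0,-2],"hand":0.65}
    - {"angular":[0,0,0],"dp":[4,0,0],"hand":0.65}
    - {"angular":[0,0,0],"dp":[4,0,0],"hand":0.65}
    - {"angular":[0,0,0],"dp":[4,0,0],"hand":0.65}
    - {"angular":[0,0,0],"dp":[2,0,0],"hand":0.65}
    - {"angular":[0,0,0],"dp":[0,0,0],"hand":0.65}
    - {"angular":[0,0,0],"dp":[0,0,0],"hand":0.65}

```text
t: 37.4
ee_pos: [0.4681, -0.0225, 0.1983]
eef_rot: [0.001, -0.031, 1.0, -0.001]
force: [0.9, -0.1, -0.7]
finger_gap: 0.0555
```

```bash
python3 - <<'E'
from h import *
t=robot.get_image('top');im=robot.get_image('side')
r=lambda p:p.round(4)
for n,c in(("blue",.084),("orange",.084),("red",.122)):
    print(n,[(p,r(cast("top",p,c))) for p,s in blobs(t,n)[0] if s[4]<700 and p[1]<200])
print("pads want blue (.6336,-.0125) orange (.608,.0989) lid (.656,-.125)", r(cast("top",[227,228],.08)))
cv2.imwrite('pics/end.png',np.hstack([cv2.resize(t[80:270,110:460],None,fx=1.2,fy=1.2),cv2.resize(im[120:340,180:470],(380,228))]) if 0 else np.vstack([cv2.resize(t[90:200,210:360],None,fx=4,fy=3,interpolation=2)[:300],cv2.resize(im[120:260,200:400],(600,300),interpolation=2)]))
E
```

```text
blue [([278.7, 138.4], array([ 0.6332, -0.013 ,  0.084 ]))]
orange [([321.1, 135.3], array([ 0.6375, -0.115 ,  0.084 ])), ([428.2, 122.1], array([ 0.6613, -0.3713,  0.084 ])), ([229.0, 148.1], array([0.6133, 0.1073, 0.084 ]))]
red [([326.0, 124.3], array([ 0.6539, -0.1236,  0.122 ]))]
pads want blue (.6336,-.0125) orange (.608,.0989) lid (.656,-.125) [0.4213 0.1165 0.08  ]
```

View pics/end.png

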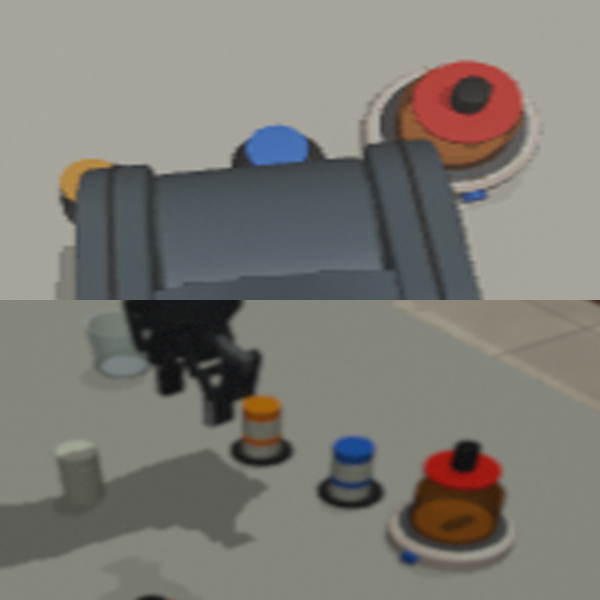

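```bash
python3 -c "
from h import *
print('orange',cast('top',[233.1,150.6],.084).round(4)); print(robot.sign_off())"
```

```text
orange [0.607  0.0975 0.084 ]
the job is handed in; nothing more can be done
None
```

The calibration row is done and handed in at about 37 s of the 115 s allowed. The stir bar is in the rinse bottle, the small red lid is seated on it, and the blue and orange vials stand on the middle and outer pads.

| Item | Measured (m) | Wanted (m) | Evidence |
|---|---|---|---|
| Blue vial | (0.633, -0.013) | (0.634, -0.013) | Final top view; the side view shows it upright |
| Orange vial | (0.607, 0.098) | (0.608, 0.099) | Top view before the blue vial was placed; the side view shows it upright |
| Lid | (0.654, -0.124) | (0.656, -0.125) | Final top view; the arm stopped 0.7 mm above the calculated seating height |
| Stir bar | on the bottle floor | on the bottle floor | Seen through the mouth before closing, and through the glass after |

- **Fingertip offset:** the fingertips sit about 20 mm above the reported TCP, which disagrees with the description. Because of this, three attempts closed above the bar without moving it; I then went lower and it held.
- **Orange vial reading:** in the last top picture the arm hid part of the cap, so its colour-mask reading was about 10 mm off. I used the earlier clear picture instead, where I read the cap's centre by eye.
- **Left alone:** I kept clear of the white vial, beaker and rack. The white vial and beaker looked undisturbed in the final side view, and the rack's cap had not moved in the top view. I did not measure the beaker or the white vial's final position.

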